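# Square up the supplement pots with a straightedge

## Task

Take the straightedge by its orange grip, lift it off its green mat, and with it push the four supplement pots together straight up to the white stop bar; the bar's setting is unknown, so feel for it, and hold all four pots pressed against it together for about a second with a total of about 9 N, never 13 N or more. Leave the pots standing there in one straight row, without touching them with the gripper, and stand the straightedge back on the middle of its mat; do not disturb the bowl, tub or leaf hide.

Things in the scene. Friction and masses are not known exactly. Their poses are not given: they have to be found in the camera images.
- board_grip (a point): Straightedge: aluminium bar 200 long (y), 30 thick (x), 28 high, 0.35 kg, standing on its underside; on it, centred, an upright orange grip 20 thick (x), 50 wide (y), from 28 to 90 above the underside. This point: mid-grip, 62 above the underside; z up. Both long faces (15 either side of this point) are straight and alike.
- mat: Green rubber mat fixed to the cart top, 80 (x) by 240 (y) by 3 thick, to the left or right of the work; the straightedge stands on it along its y axis. Origin: centre of its underside, on the cart top.
- frame: Aluminium stop frame fixed to the cart, 274 wide (y), 34 high. Origin: on the cart top, mid-width; x points from the pots into it (push direction). It carries a white stop bar along y, 218 long, 34 high, its face clamped firmly anywhere from x = 0 to 40: not reported, feel for it. The bar rocks up to 0.03 rad about its middle to even the load. End cheeks: y = 123 to 137, from x = 0.
- pot0: White plastic supplement pot with a red cap, cylinder 32 in diameter, 34 high, about 40 to 85 g (contents differ), upright, loose on the bare cart top in front of the stop, 40 to 85 short of the frame's origin. Origin: centre of its underside.
- pot1: White plastic supplement pot with a yellow cap, cylinder 32 in diameter, 34 high, about 40 to 85 g (contents differ), upright, loose on the bare cart top in front of the stop, 40 to 85 short of the frame's origin. Origin: centre of its underside.
- pot2: White plastic supplement pot with a green cap, cylinder 32 in diameter, 34 high, about 40 to 85 g (contents differ), upright, loose on the bare cart top in front of the stop, 40 to 85 short of the frame's origin. Origin: centre of its underside.
- pot3: White plastic supplement pot with a blue cap, cylinder 32 in diameter, 34 high, about 40 to 85 g (contents differ), upright, loose on the bare cart top in front of the stop, 40 to 85 short of the frame's origin. Origin: centre of its underside.
- bowl: Bystander: basalt-coloured ceramic bowl, 120 across, 45 high, on the side of the work away from the mat. Origin: centre of its underside.
- tub: Bystander: red plastic tub with a hinged flip lid, 120 by 150, about 130 high with its knob. Origin: centre of its underside.
- hide: Bystander: green plastic leaf-shaped hide, about 165 long, 100 wide, 52 high. Origin: centre of its underside.
There are look-alikes about, which are no part of the job. Leave any pink look-alike of the part that bears board_grip alone.

How it is judged (in metres and radians):
On the way, in this order (a step that is already met when the one before it is completed fails the run):
1. the straightedge has been lifted off its mat (height (world z) of board_grip above 0.075 m and distance between the grasp point and board_grip below 0.06 m), for 0.1 s.
2. with the held straightedge, all four pots are pressed against the stop at the same moment (each with more than 0.4 N) for 0.4 s (contact force between each of pot0, pot1, pot2, pot3 and frame above 0.4 N and distance between the grasp point and board_grip below 0.06 m), for 0.4 s.
At the end, for the whole second after the job is handed in: Pots upright (0.1 rad), at rest, centres in one line along the stop (within 4 mm passes, over 9 mm fails), 22 mm short of to 27 mm past the frame's origin, within 100 mm of its middle. Straightedge released, upright (0.1 rad) on its mat, within 40 mm of its centre (((x of pot0 in the frame of frame between -0.022 and -0.013 m and x of pot1 in the frame of frame between -0.022 and -0.013 m and x of pot2 in the frame of frame between -0.022 and -0.013 m and x of pot3 in the frame of frame between -0.022 and -0.013 m) or (x of pot0 in the frame of frame between -0.017 and -0.008 m and x of pot1 in the frame of frame between -0.017 and -0.008 m and x of pot2 in the frame of frame between -0.017 and -0.008 m and x of pot3 in the frame of frame between -0.017 and -0.008 m) or (x of pot0 in the frame of frame between -0.012 and -0.003 m and x of pot1 in the frame of frame between -0.012 and -0.003 m and x of pot2 in the frame of frame between -0.012 and -0.003 m and x of pot3 in the frame of frame between -0.012 and -0.003 m) or (x of pot0 in the frame of frame between -0.007 and 0.002 m and x of pot1 in the frame of frame between -0.007 and 0.002 m and x of pot2 in the frame of frame between -0.007 and 0.002 m and x of pot3 in the frame of frame between -0.007 and 0.002 m) or (x of pot0 in the frame of frame between -0.002 and 0.007 m and x of pot1 in the frame of frame between -0.002 and 0.007 m and x of pot2 in the frame of frame between -0.002 and 0.007 m and x of pot3 in the frame of frame between -0.002 and 0.007 m) or (x of pot0 in the frame of frame between 0.003 and 0.012 m and x of pot1 in the frame of frame between 0.003 and 0.012 m and x of pot2 in the frame of frame between 0.003 and 0.012 m and x of pot3 in the frame of frame between 0.003 and 0.012 m) or (x of pot0 in the frame of frame between 0.008 and 0.017 m and x of pot1 in the frame of frame between 0.008 and 0.017 m and x of pot2 in the frame of frame between 0.008 and 0.017 m and x of pot3 in the frame of frame between 0.008 and 0.017 m) or (x of pot0 in the frame of frame between 0.013 and 0.022 m and x of pot1 in the frame of frame between 0.013 and 0.022 m and x of pot2 in the frame of frame between 0.013 and 0.022 m and x of pot3 in the frame of frame between 0.013 and 0.022 m) or (x of pot0 in the frame of frame between 0.018 and 0.027 m and x of pot1 in the frame of frame between 0.018 and 0.027 m and x of pot2 in the frame of frame between 0.018 and 0.027 m and x of pot3 in the frame of frame between 0.018 and 0.027 m)) and y of pot0 in the frame of frame between -0.1 and 0.1 m and angle between each of pot0, pot1, pot2, pot3, board_grip's own z axis and vertical below 0.1 rad and linear speed of each of pot0, pot1, pot2, pot3 below 0.01 m/s and y of pot1 in the frame of frame between -0.1 and 0.1 m and y of pot2 in the frame of frame between -0.1 and 0.1 m and y of pot3 in the frame of frame between -0.1 and 0.1 m and horizontal distance between board_grip and mat below 0.04 m and height (world z) of board_grip below 0.07 m); the robot touches nothing.
It fails at once if more than 13 N on the stop (contact force between frame and anything else above 13 N).
It fails at once if a pot is touched by the fingers or arm (contact force between any of pot0, pot1, pot2, pot3 and the fingers above 0.5 N or contact force between any of pot0, pot1, pot2, pot3 and the arm above 0.5 N).
It fails at once if a pot is tipped or lifted (angle between any of pot0, pot1, pot2, pot3's own z axis and vertical above 0.5 rad or height (world z) of any of pot0, pot1, pot2, pot3 above 0.02 m).
It fails at once if a bystander (bowl, tub, hide) is moved more than 15 mm (distance of any of bowl, tub, hide from where it was at the start of the episode above 0.015 m).
It also fails if it takes over 69 s, if anything falls off the work surface, if the arm or the gripper's body presses on something with over 40 N, if the wrist force passes 120 N, or if a joint passes its speed limit or range.

## Robot

A 6-joint arm with a two-finger parallel gripper is mounted at the origin on the work surface. World frame = base frame: x ahead of the robot, y to its left, z up, the work surface at z = 0. Lengths are in mm, angles in rad, forces in N, time in s.
With the tool pointing down it reaches from about 275 to 725 mm from the base axis. Payload 15.9 kg.
Tool frame: the origin (TCP) lies midway between the tips of the shut fingers; the grasp point (between the pads) lies 19 mm behind it (env.grasp_offset is the distance from the TCP to the grasp point, in mm); z points along the fingers, y is the direction in which the jaws open and shut (so a half turn about z gives the same grasp; the last joint's range is limited). The gripper opens to 85 mm and grips with 20 to 120 N. Pads are 22 mm wide; open, the fingers measure 114 mm over their backs; the gripper's body (76 mm by 85 mm) begins 54 mm behind the grasp point. The pads swing forward as they close: fully open they stand 13 mm farther back than shut.
Start: joints at [-1.165, 0.213, -0.034, 1.323, 0, 1.571], TCP at [197.369, -459.381, 200.606] pointing down, gripper open.
Joint ranges: [-2.98, 2.98], [-0.74, 1.72], [-1.14, 1.35], [-2.1, 2.04], [-1.57, 1.44], [-3.14, 3.14]. Speed limits (rad/s): [1.89, 1.89, 2.39, 2.57, 3.14, 3.14].

## Interface

Orientations are given as a unit quaternion [w, x, y, z].
In Python, from bench import env, viewer gives the robot as it stands.
- The arm moves only by the tool apply_moves, never from a script. Its argument "plan" is text: rows parted by semicolons, each of 4 numbers parted by spaces: the shift along the world's x, y, z in mm, then the turn about the world's z in degrees. A call has 1 to 10 rows; each row is the pose to reach, as a shift and turn from the pose commanded when the call began; what a row does not reach only later rows make up. A row lasts 1/8 s, in which the tool goes at most 62.5 mm and 10.7 degrees, less where a joint would pass 70% of its speed; a pose out of reach is approached as far as the arm can. A call with a gripper value outside its range is refused whole. "jaw" is the gripper command: -1 is fully open, 1 is shut, values between are in proportion, set as the call begins (left out, the last holds). The fingers move at their own pace and stop on an object; "grip_force" is the grip in N (left out, the last holds). Time passes only in rows, so rows that repeat a pose let the fingers close. It gives the time, the measured TCP pose, the force and the opening at its end, in the units of the state.
- env.read_state(): the state, without advancing time (a new reading comes with each control period).
- viewer.grab_frame(name): name is "scene" or "top" or "wrist"; returns the picture (384x512x3 uint8, red, green, blue); there is no depth.
- viewer.camera_model(name): a dict with "fx", "fy", "cx", "cy" (pixels), "rvec" (rotation vector, rad) and "tvec" (3), from world to camera coordinates, as OpenCV has them. Camera axes: x right, y down, z forward; pixel columns grow to the right and rows downward; lengths in mm; the calibration is good to about 2 mm. The wrist camera is an equidistant fisheye: a pixel r from the principal point sees the ray r / f radians off the axis. A picture is of the moment at which its call begins: read the wrist's pose just before it. camera_model takes no time and is no camera call; for the wrist camera it gives the pose at the moment of the call.
- env.job_done(): hands the job in, once; it reports no verdict.
The state is a dict: "time_s": time; "joint_positions": joint angles; "qd": joint speeds; "effort": joint torques, N m; "eef_pos": TCP position; "eef_rot": TCP orientation; "contact_force": force on the tool from outside, world axes, zero at the start; "ft_torque": the same for the moment, N m; "opening": finger opening in mm.
Only numpy, scipy, OpenCV 4.12 (cv2) and the standard library are available. Lean on these libraries where they do the work, as an engineer would, in place of code of your own. Each camera call takes 0.05 s, during which the arm holds its last target.

## Working session

There is one attempt and no reset: what is moved stays moved. The work goes in short steps, Python scripts to look and compute and a tool call to move; the robot and the scene stay as the last step left them, time stands still between calls to the robot, and variables do not carry over. Pictures are saved under pics/ and viewed, and the job is handed in when it is done.

Besides the shell and the picture viewer there is one more tool, called after "Request:" by a JSON object that holds its "method" and its "body", one argument or row to a line. apply_moves: Moves the arm, as the interface text tells. Its arguments: {"type":"object","properties":{"plan":{"type":"string"},"jaw":{"type":"number"},"grip_force":{"type":"number"}},"required":["plan"]}

```bash
ls; mkdir -p pics; python3 - <<'E'
from bench import env, viewer
import cv2
print(env.read_state())
for n in ["scene","top","wrist"]:
    print(n,viewer.camera_model(n))
    cv2.imwrite(f"pics/{n}0.png",viewer.grab_frame(n)[:,:,::-1])
E
```

```text
pics
{'time_s': 0.0, 'joint_positions': array([-1.16497757e+00,  2.13353557e-01, -3.50694507e-02,  1.32350953e+00,
       -3.01488528e-06,  1.57080225e+00]), 'qd': array([ 5.04738242e-05,  1.07030684e-03, -4.75848079e-05, -9.02744061e-04,
        3.94418854e-04, -1.63882544e-04]), 'effort': array([-3.04756919e-03, -6.86160421e+01,  4.87116730e+01,  1.73929083e-02,
       -3.15552543e-04, -1.01778119e-05]), 'eef_pos': array([ 197.23232715, -459.035721  ,  200.11337907]), 'eef_rot': array([-5.56144847e-04,  9.79484865e-01,  2.01516940e-01, -1.15962397e-04]), 'contact_force': array([-1.3341029 ,  0.37372434, -0.24088593]), 'ft_torque': array([-0.04002764,  0.00338406, -0.01303092]), 'opening': 85.21164721181663}
scene {'fx': 355.82258892815577, 'fy': 355.82258892815577, 'cx': 253.6198456698263, 'cy': 199.15642355431262, 'rvec': array([ 2.07290912,  1.10536598, -0.50384422]), 'tvec': array([-246.66253309, -215.76058533, 1244.86518442])}
top {'fx': 372.1652675519355, 'fy': 372.1652675519355, 'cx': 258.097058698374, 'cy': 192.8448801014133, 'rvec': array([ 2.1503829 , -2.16249278,  0.121979  ]), 'tvec': array([1.63952862e-01, 4.59514453e+02, 1.12845304e+03])}
wrist {'fx': 297.3186396354542, 'fy': 297.3186396354542, 'cx': 255.97518796462677, 'cy': 197.21593858471493, 'rvec': array([-2.39700731,  1.57732389,  0.25251696]), 'tvec': array([-499.58453883,  -41.16707038,  381.05751949])}
```

View pics/scene0.png

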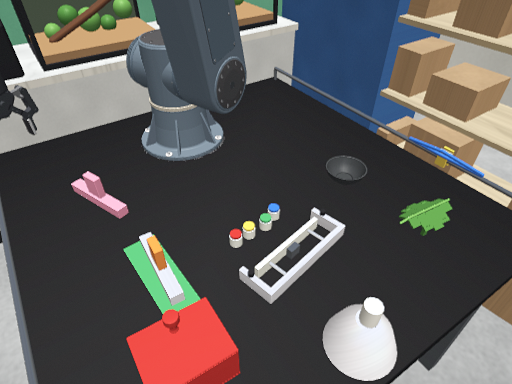

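View pics/top0.png

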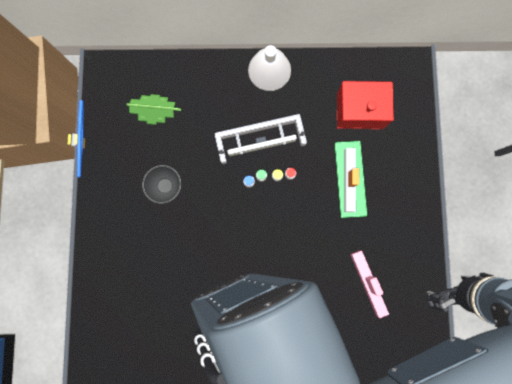

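View pics/wrist0.png

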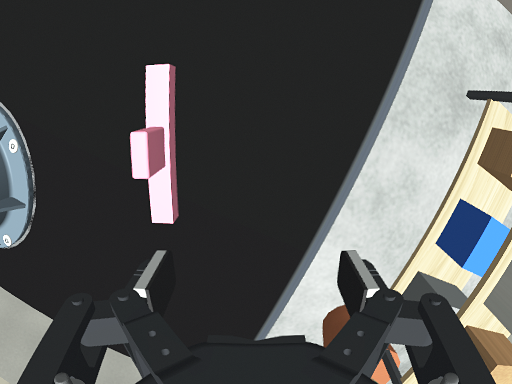

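```bash
cat > h.py <<'E'
import numpy as np, cv2
def cast(cm,px,z):
    px=np.atleast_2d(np.array(px,float))
    R=cv2.Rodrigues(np.array(cm['rvec']))[0]; t=np.array(cm['tvec'])
    C=-R.T@t
    d=np.c_[(px[:,0]-cm['cx'])/cm['fx'],(px[:,1]-cm['cy'])/cm['fy'],np.ones(len(px))]
    d=d@R
    return C+d*((z-C[2])/d[:,2])[:,None]
def castw(cm,px,z):
    px=np.atleast_2d(np.array(px,float))
    R=cv2.Rodrigues(np.array(cm['rvec']))[0]; t=np.array(cm['tvec'])
    C=-R.T@t
    u=(px-[cm['cx'],cm['cy']]); r=np.hypot(*u.T); th=r/cm['fx']
    d=np.c_[np.sin(th)[:,None]*u/np.maximum(r,1e-9)[:,None],np.cos(th)]@R
    return C+d*((z-C[2])/d[:,2])[:,None]
def blobs(mask,amin=15):
    n,l,s,c=cv2.connectedComponentsWithStats(mask.astype(np.uint8))
    return [(c[i],s[i]) for i in range(1,n) if s[i][4]>=amin],l
E
python3 - <<'E'
from h import *
from bench import env,viewer
im=cv2.imread('pics/top0.png'); cm=viewer.camera_model('top')
cv2.imwrite('pics/topcrop.png',cv2.resize(im[70:230,200:400],None,fx=4,fy=3.7,interpolation=cv2.INTER_CUBIC))
im2=cv2.imread('pics/scene0.png')
cv2.imwrite('pics/scenecrop.png',cv2.resize(im2[190:320,110:360],None,fx=3.2,fy=3.2,interpolation=cv2.INTER_CUBIC))
hsv=cv2.cvtColor(im,cv2.COLOR_BGR2HSV);H,S,V=[hsv[:,:,i] for i in range(3)]
ok=(S>110)&(V>80)
for n,lo,hi,z in [('red',-1,5,34),('orange',8,20,93),('yellow',22,34,34),('green',50,80,34),('blue',100,125,34)]:
    m=ok&(H>lo)&(H<hi)
    if n=='red': m|=ok&(H>172)
    for c,s in blobs(m,8)[0]: print(n,c.round(1),s,cast(cm,c,z)[0].round(1), cast(cm,c,3)[0].round(1))
sc=viewer.camera_model('scene')
hsv=cv2.cvtColor(im2,cv2.COLOR_BGR2HSV);H,S,V=[hsv[:,:,i] for i in range(3)]
ok=(S>110)&(V>80)
for n,lo,hi,z in [('red',-1,5,32),('orange',8,20,62),('yellow',22,34,32),('green',50,80,32),('blue',100,125,32)]:
    m=ok&(H>lo)&(H<hi)
    if n=='red': m|=ok&(H>172)
    for c,s in blobs(m,20)[0]:
        if s[4]<700 and 190<c[1]<320: print('scene',n,c.round(1),s,cast(sc,c,z)[0].round(1))
E
```

```text
red [364.8 104.5] [ 336   80   59   50 2683] [ 739.  -342.4   34. ] [ 750.4 -351.4    3. ]
red [290.9 171.6] [287 167   9  10  67] [ 524.7 -104.8   34. ] [ 530.2 -107.4    3. ]
orange [ 3.6 30. ] [ 0 24 11 14 46] [966.2 785.6  93. ] [1019.9  851.7    3. ]
orange [13.7 42. ] [ 8 32 11 20 56] [926.3 751.1  93. ] [976.6 814.4   3. ]
orange [23.6 38.2] [21 36  5  6 10] [938.5 721.1  93. ] [989.9 781.9   3. ]
orange [ 5.4 42.5] [ 0 39 11  7 31] [925.1 776.8  93. ] [975.3 842.2   3. ]
orange [26. 50.] [19 40 17 23 81] [899.8 711.1  93. ] [947.9 771.1   3. ]
orange [ 5.9 56.4] [ 0 46 15 21 67] [879.4 771.8  93. ] [925.8 836.8   3. ]
orange [46.4 52.7] [45 47  5 11 17] [890.5 647.2  93. ] [937.8 701.8   3. ]
orange [19.5 55.3] [18 50  4 10 15] [882.7 729.8  93. ] [929.4 791.3   3. ]
orange [14.5 55.8] [12 53  5  7 11] [881.2 745.4  93. ] [927.8 808.2   3. ]
orange [53.7 58. ] [52 55  4  7 10] [873.1 623.6  93. ] [919.  676.2   3. ]
orange [30.6 66.3] [25 57 12 19 55] [846.7 693.   93. ] [890.4 751.5   3. ]
orange [47.2 58.8] [45 58  6  2  8] [870.8 643.3  93. ] [916.5 697.6   3. ]
orange [15
[... 4467 characters left out ...]
100   7  78 421] [637.2 558.7  34. ] [645.8 574.2   3. ]
blue [248.2 179.3] [244 175   9  10  51] [501.4  27.9  34. ] [506.3  28.9   3. ]
blue [  1.  355.8] [  0 338   4  46 123] [-20.4 757.9  34. ] [-29.7 778.8   3. ]
scene red [235.2 233.1] [229 228  13  11 102] [ 516.9 -101.8   32. ]
scene orange [156.5 252.1] [147 235  20  35 347] [ 493.6 -287.5   62. ]
scene orange [495.4 311.7] [487 307  17  12  37] [984.1 182.9  62. ]
scene yellow [248.4 225.2] [243 221  12  10  99] [512.5 -60.8  32. ]
scene green [418.6 207.1] [399 198  48  21 336] [704.9 341.4  32. ]
scene green [265.  217.1] [260 213  11   9  82] [512.1 -10.8  32. ]
scene blue [273.5 206.9] [268 203  12   9  87] [493.2  29.6  32. ]
```

View pics/topcrop.png

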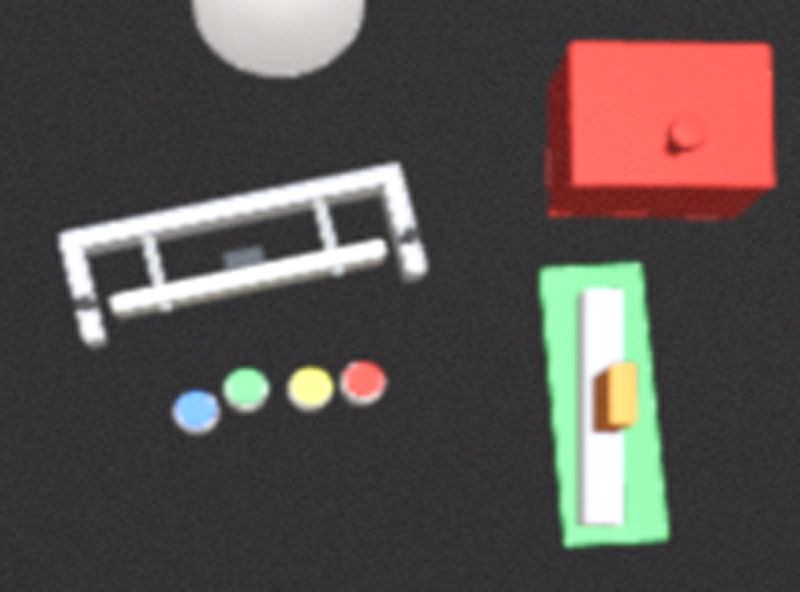

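View pics/scenecrop.png

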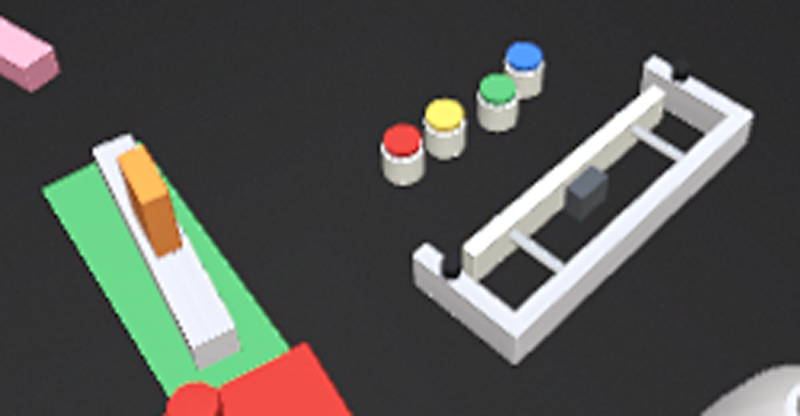

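```bash
python3 - <<'E'
from h import *
from bench import env,viewer
im=cv2.imread('pics/top0.png'); cm=viewer.camera_model('top')
R=cv2.Rodrigues(cm['rvec'])[0];print('C',-R.T@cm['tvec'])
big=cv2.resize(im,None,fx=4,fy=4,interpolation=cv2.INTER_CUBIC)
hsv=cv2.cvtColor(big,cv2.COLOR_BGR2HSV);H,S,V=[hsv[:,:,i].astype(int) for i in range(3)]
g=lambda p:(np.array(p)+0.5)/4-0.5
white=(V>120)&(S<60)
bl,l=blobs(white,200)
for i,(c,s) in enumerate(bl):
    p=g(c)
    if 200<p[0]<400 and 90<p[1]<230: print('white',p.round(1),s)
def rect(mask,z):
    ys,xs=np.nonzero(mask); px=g(np.c_[xs,ys]); w=cast(cm,px,z)[:,:2]
    r=cv2.minAreaRect(w.astype(np.float32)); return r,cv2.boxPoints(r).round(1).tolist(),w
n,l,s,c=cv2.connectedComponentsWithStats(white.astype(np.uint8))
for i in range(1,n):
    p=g(c[i])
    if s[i][4]>200 and 200<p[0]<400 and 90<p[1]<230:
        r,b,w=rect(l==i,34 if p[0]<320 else 31); print(i,p.round(1),[np.round(a,1) for a in r],b)
mat=(H>50)&(H<85)&(S>70)&(V>80)
n,l,s,c=cv2.connectedComponentsWithStats(mat.astype(np.uint8))
for i in range(1,n):
    p=g(c[i])
    if s[i][4]>100 and 200<p[0]<400 and 130<p[1]<230:
        r,b,w=rect(l==i,3 if p[0]>320 else 34); print('mat/green',p.round(1),[np.round(a,1) for a in r],b)
# caps: saturated blobs
cap=(S>70)&(V>70)
n,l,s,c=cv2.connectedComponentsWithStats(cap.astype(np.uint8))
for i in range(1,n):
    p=g(c[i])
    if 400<s[i][4] and 230<p[0]<310 and 160<p[1]<190:
        print('cap',p.round(1),s[i],cast(cm,p,34)[0].round(1))
# grip
gr=(H>5)&(H<25)&(S>120)
n,l,s,c=cv2.connectedComponentsWithStats(gr.astype(np.uint8))
for i in range(1,n):
    p=g(c[i])
    if s[i][4]>300 and 330<p[0]<380 and 150<p[1]<200:
        top=(l==i)&(V>170); ys,xs=np.nonzero(top)
        print(rect(top,93)[:2],g([xs.mean(),ys.mean()]))
E
```

```text
C [ 321.34712432   -9.85996594 1175.2440765 ]
white [268.1 132.7] [     0      0   2048   1536 942009]
white [261.3 134.6] [  858   455   370   167 23738]
white [349.3 180.1] [1378  590   47  260 9838]
white [222.3 157.6] [875 612  31  42 977]
white [288.9 176.2] [1140  682   45   36  415]
white [261.  177.1] [1023  690   47   35  603]
white [275.8 177.7] [1087  690   46   34  443]
white [248.7 183.9] [972 718  48  31 434]
1 [268.1 132.7] [array([497.6,  13.2]), array([1686.3, 1204.9]), np.float64(89.4)] [[-113.30000305175781, -823.7999877929688], [1091.5999755859375, -835.9000244140625], [1108.5, 850.2999877929688], [-96.30000305175781, 862.4000244140625]]
3 [261.3 134.6] [array([632.7,  -9.7]), array([103.2, 280. ]), np.float64(12.4)] [[552.2999877929688, 115.9000015258789], [612.4000244140625, -157.5], [713.2000122070312, -135.39999389648438], [653.0999755859375, 138.10000610351562]]
6 [349.3 180.1] [array([ 500.3, -287.7]), array([ 35.8, 203.3]), np.float64(88.1)] [[398.1000061035156, -302.29998779296875], [601.2999877929688, -308.8999938964844], [602.5, -273.20001220703125], [39
[... 1375 characters left out ...]
), np.float64(89.6)] [[504.6000061035156, -26.100000381469727], [534.5, -26.299999237060547], [534.7000122070312, 2.5], [504.79998779296875, 2.700000047683716]]
cap [290.9 171.6] [1144  668   44   41 1357] [ 524.6 -104.8   34. ]
cap [261.1 173.1] [1027  675   38   40 1089] [520.6 -12.1  34. ]
cap [277.8 173. ] [1091  674   45   42 1349] [520.6 -64.   34. ]
cap [248.4 179.5] [ 973  699   45   43 1318] [500.7  27.5  34. ]
(((498.1085205078125, -286.4051818847656), (19.832622528076172, 49.460514068603516), 87.87214660644531), [[473.0, -295.3999938964844], [522.5, -297.20001220703125], [523.2000122070312, -277.3999938964844], [473.79998779296875, -275.6000061035156]]) [354.71883705 176.87482591]
```

Request:
{"method": "apply_moves", "body": {
  "plan": "50 29 5 -4; 100 58 15 -8; 150 87 20 -12; 200 116 20 -17; 250 144 20 -21; 301 173 20 -25.3; 301 173 20 -25.3; 301 173 20 -25.3",
  "jaw": -1,
  "grip_force": 60
}}

```text
time_s: 1.15
eef_pos: [498.1, -286.3, 220.3]
eef_rot: [-0.0, 1.0, -0.017, -0.0]
contact_force: [-0.6, -0.1, 0.2]
opening: 85.6
```

```bash
python3 - <<'E'
from bench import env, viewer
import cv2,pickle
cm=viewer.camera_model('wrist'); im=viewer.grab_frame('wrist')[:,:,::-1]
cv2.imwrite('pics/w1.png',im); pickle.dump(cm,open('w1.pkl','wb'))
cv2.imwrite('pics/w1big.png',cv2.resize(im,(800,600)))
s=env.read_state(); print(s['time_s'],s['eef_pos'],s['eef_rot'],s['contact_force'])
E
```

```text
1.2 [ 497.66554194 -286.76737369  220.49539001] [-1.10438093e-05  9.99839685e-01 -1.79033833e-02 -2.71407303e-04] [ 0.08595598 -0.06207594  0.38409366]
```

View pics/w1big.png

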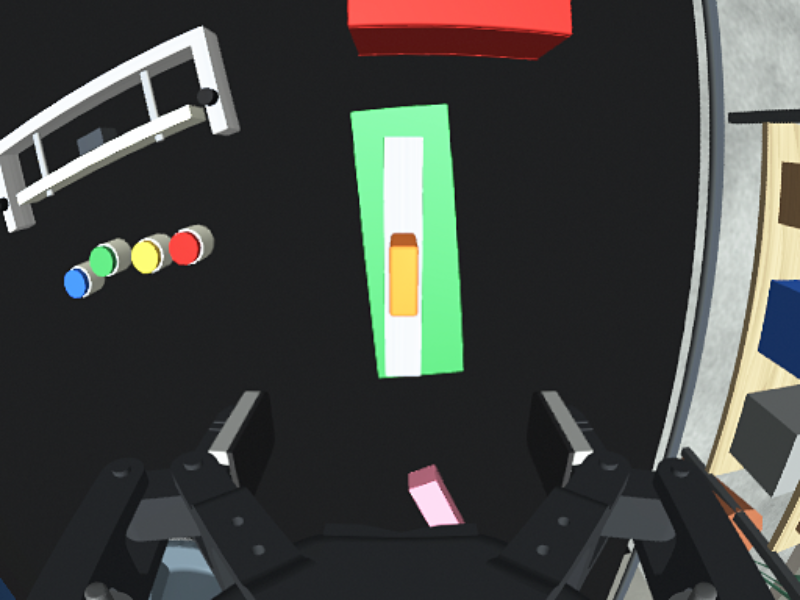

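The wrist view shows two candidates: the orange-gripped straightedge on the green mat at (404,280), and a pink look-alike at (435,495). The first fits the description, so I use that one. The pots are at (77,282) to (185,247) and the frame is at upper left.

```bash
python3 - <<'E'
from h import *
import pickle
im=cv2.imread('pics/w1.png'); cm=pickle.load(open('w1.pkl','rb'))
big=cv2.resize(im,None,fx=4,fy=4,interpolation=cv2.INTER_CUBIC)
cv2.imwrite('pics/w1crop.png',cv2.resize(im[60:250,210:310],None,fx=4,fy=3.1,interpolation=cv2.INTER_CUBIC))
cv2.imwrite('pics/w1frame.png',cv2.resize(im[10:200,0:170],None,fx=4,fy=3.1,interpolation=cv2.INTER_CUBIC))
hsv=cv2.cvtColor(big,cv2.COLOR_BGR2HSV);H,S,V=[hsv[:,:,i].astype(int) for i in range(3)]
g=lambda p:(np.array(p)+0.5)/4-0.5
def comps(mask,amin,z,name):
    n,l,s,c=cv2.connectedComponentsWithStats(mask.astype(np.uint8))
    for i in range(1,n):
        if s[i][4]>amin:
            ys,xs=np.nonzero(l==i); w=castw(cm,g(np.c_[xs,ys]),z)[:,:2]
            r=cv2.minAreaRect(w.astype(np.float32))
            print(name,g(c[i]).round(1),s[i][4],'mean',w.mean(0).round(1),[np.round(a,1) for a in r],cv2.boxPoints(r).round(1).tolist())
comps((H>8)&(H<24)&(S>120)&(V>200),2000,93,'griptop')
comps((H>45)&(H<85)&(S>70)&(V>100),5000,3,'mat')
ok=(S>100)&(V>100)
xx=np.arange(big.shape[1])[None,:]; yy=np.arange(big.shape[0])[:,None]
reg=(xx<600)&(yy>500)&(yy<850)
for nm,lo,hi in [('red',170,181),('red',-1,6),('yel',20,33),('green',45,85),('blue',95,130)]:
    comps(ok&reg&(H>lo)&(H<hi)&(V>200),300,34,nm)
bar=(V>215)&(S<40)&(xx>1000)&(xx<1150)&(yy>300)&(yy<1000)
comps(bar,2000,31,'bar')
E
```

```text
griptop [257.4 183.4] 8085 mean [ 494.2 -287.9] [array([ 498.6, -288.7]), array([18.8, 48.6]), np.float64(87.9)] [[474.0, -297.20001220703125], [522.5, -299.0], [523.2000122070312, -280.1000061035156], [474.70001220703125, -278.29998779296875]]
mat [264.4 146.3] 105451 mean [ 518.4 -298.8] [array([ 504. , -295.5]), array([241.6,  81.6]), np.float64(3.0)] [[381.20001220703125, -261.0], [385.5, -342.5], [626.7000122070312, -329.8999938964844], [622.4000244140625, -248.39999389648438]]
red [116.8 158.6] 4803 mean [ 519.9 -102.8] [array([ 519.9, -102.8]), array([28.3, 27.7]), np.float64(81.2)] [[504.1000061035156, -114.69999694824219], [531.4000244140625, -118.9000015258789], [535.7000122070312, -90.9000015258789], [508.3999938964844, -86.69999694824219]]
yel [ 92.1 164.2] 4236 mean [515.1 -62. ] [array([515. , -61.6]), array([28.1, 28.5]), np.float64(79.3)] [[498.3999938964844, -72.80000305175781], [526.4000244140625, -78.0999984741211], [531.5999755859375, -50.5], [503.6000061035156, -45.20000076293945]]
green [ 64.2 167.1] 3388 mean [514.7 -11.2] [array([515.1, -11. ]), array([26.6, 28.4]), np.float64(78.0)] [[498.3999938964844, -21.100000381469727], [526.2000122070312, -26.899999618530273], [531.7000122070312, -0.8999999761581421], [503.8999938964844, 5.0]]
blue [ 47.4 181.3] 2986 mean [495.7  27.8] [array([495.8,  28.2]), array([27.9, 28.3]), np.float64(2.1)] [[481.3999938964844, 41.900001525878906], [482.3999938964844, 13.600000381469727], [510.29998779296875, 14.600000381469727], [509.29998779296875, 42.900001525878906]]
bar [260.1 156.9] 33338 mean [ 508.8 -292.1] [array([ 497.2, -291.2]), array([ 25.4, 199.6]), np.float64(87.9)] [[397.0, -300.29998779296875], [596.4000244140625, -307.5], [597.2999877929688, -282.1000061035156], [397.8999938964844, -274.8999938964844]]
```

View pics/w1crop.png

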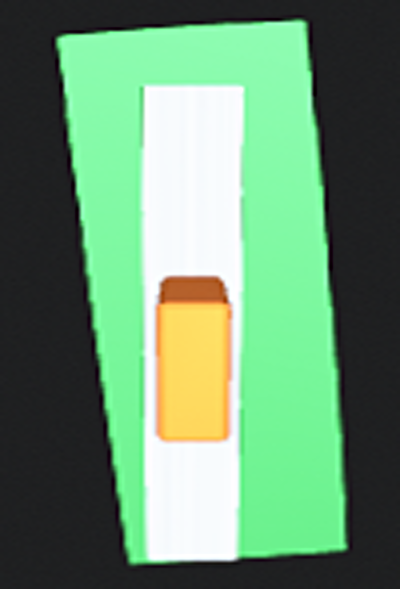

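View pics/w1frame.png

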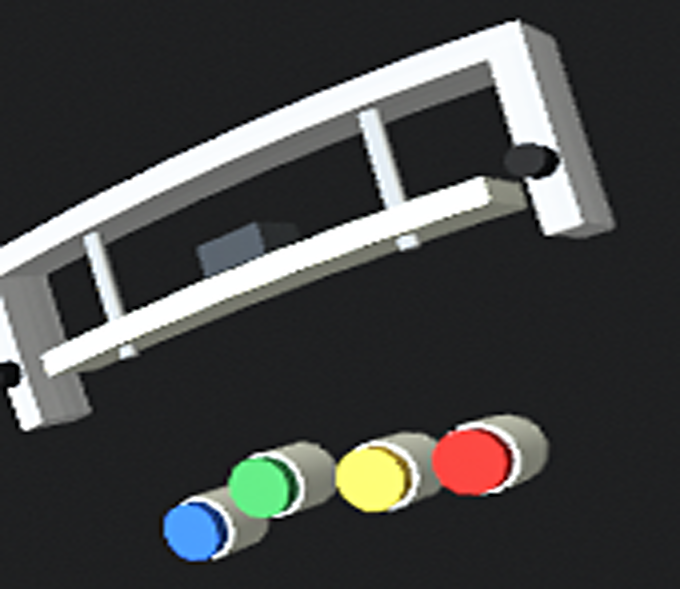

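Request:
{"method": "apply_moves", "body": {
  "plan": "0 -1 -40 0; 0 -1 -80 0; 0 -1 -120 0; 0 -1 -150 0; 0 -1 -170 0; 0 -1 -170 0; 0 -1 -170 0"
}}

```text
time_s: 2.08
eef_pos: [498.4, -288.1, 51.8]
eef_rot: [0.0, 1.0, -0.018, 0.001]
contact_force: [-0.5, -0.1, -0.3]
opening: 85.0
```

```bash
python3 - <<'E'
from h import *
from bench import env,viewer
import pickle
s=env.read_state(); print(s['time_s'],s['eef_pos'],s['eef_rot'],s['contact_force'],s['opening'])
cm=pickle.load(open('w1.pkl','rb'))
P=lambda X,Y:(X/4-.4,10+Y/3.1-.4)
names=['Rin','Rout','Rback','Lout','Lin']
pts=castw(cm,[P(545,235),P(583,222),P(518,22),P(25,430),P(48,420)],34)
for n,p in zip(names,pts): print(n,p.round(1))
b=castw(cm,[P(45,375),P(492,203),P(42,352),P(485,178)],34); print('bar front L,R, back L,R',b.round(1)[:,:2].tolist(), np.degrees(np.arctan2(b[1,0]-b[0,0],-(b[1,1]-b[0,1]))))
d=pts[2]-pts[1]; print('cheek heading',np.degrees(np.arctan2(d[1],d[0])),np.linalg.norm(d))
d=pts[1]-pts[3]; print('front heading',np.degrees(np.arctan2(d[0],-d[1])),np.linalg.norm(d))
# top image: back rail outer edge & bar by line fit
im=cv2.imread('pics/top0.png'); ct=viewer.camera_model('top')
big=cv2.resize(im,None,fx=4,fy=4,interpolation=cv2.INTER_CUBIC)
cv2.imwrite('pics/topframe.png',cv2.resize(im[105:170,205:315],None,fx=7,fy=7,interpolation=cv2.INTER_CUBIC))
gray=cv2.cvtColor(im,cv2.COLOR_BGR2GRAY).astype(float)
# far edge of the rail: scan columns top->down from rows 105
E=[]
for u in range(224,296):
    col=gray[100:170,u]; vline=128+ (u-215)*(115-133)/(300-215.)
    k0=int(132-(u-217)*17/85.)-8-100
    for k in range(max(k0,0),len(col)-1):
        if col[k]<120<=col[k+1]: E.append((u,100+k+(120-col[k])/(col[k+1]-col[k]))); break
w=cast(ct,E,34); vx,vy,x0,y0=cv2.fitLine(w[:,:2].astype(np.float32),cv2.DIST_HUBER,0,.01,.01).ravel()
print('rail far edge heading',np.degrees(np.arctan2(vx,vy)),x0,y0,len(E))
E
```

```text
2.075 [ 498.35795343 -288.13686555   51.7693269 ] [ 3.02035104e-04  9.99832150e-01 -1.83105323e-02  5.53123498e-04] [-0.47152498 -0.07744112 -0.30703431] 85.01525062692224
Rin [ 612.  -140.1   34. ]
Rout [ 615.6 -153.4   34. ]
Rback [ 705.4 -133.1   34. ]
Lout [555.8 112.5  34. ]
Lin [559.2  96.3  34. ]
bar front L,R, back L,R [[582.2, 93.3], [628.0, -122.2], [594.0, 93.0], [639.0, -120.2]] 12.00673573750309
cheek heading 12.79100479919218 92.04182017523719
front heading 12.6765652630264 272.5411901214395
rail far edge heading 167.39644 684.5611 -8.139832 72
```

View pics/topframe.png

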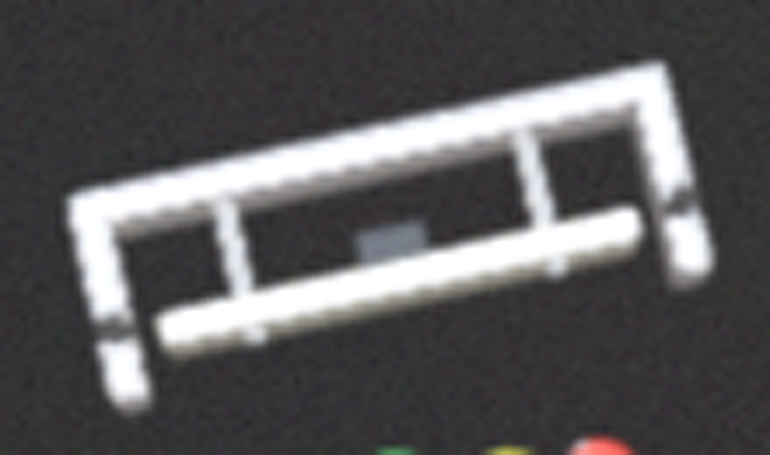

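Request:
{"method": "apply_moves", "body": {
  "plan": "0 0 0 0; 0 0 0 0; 0 0 0 0; 0 0 0 0; 0 0 0 0; 0 0 0 0; 0 0 0 0; 0 0 0 0",
  "jaw": 1,
  "grip_force": 80
}}

```text
time_s: 3.08
eef_pos: [498.5, -287.6, 51.0]
eef_rot: [0.0, 1.0, -0.018, 0.0]
contact_force: [-2.0, -1.0, 6.2]
opening: 17.9
```

Request:
{"method": "apply_moves", "body": {
  "plan": "0 0 8 0; 0 0 25 0; 0 0 45 0; 0 0 65 0; 0 0 80 0; 0 0 80 0; 0 0 80 0"
}}

```text
time_s: 3.95
eef_pos: [498.0, -287.2, 129.8]
eef_rot: [-0.0, 1.0, -0.018, -0.0]
contact_force: [-0.2, -0.3, -3.5]
opening: 17.6
```

```bash
python3 - <<'E'
from bench import env, viewer
import cv2
im=viewer.grab_frame('wrist')[:,:,::-1]; a=viewer.grab_frame('scene')[:,:,::-1]
cv2.imwrite('pics/w2.png',im); cv2.imwrite('pics/s2.png',cv2.resize(a[150:350,60:360],None,fx=2.6,fy=2.6))
s=env.read_state(); print(s['time_s'],s['eef_pos'],s['eef_rot'],s['contact_force'],s['ft_torque'],s['opening'])
E
```

```text
4.05 [ 497.92963795 -287.10293393  129.75296244] [-3.42594403e-04  9.99839735e-01 -1.78891383e-02 -6.05471004e-04] [ 0.04810569  0.0147625  -3.25285824] [-0.02642524  0.00571833 -0.03560399] 17.897289907745293
```

View pics/w2.png

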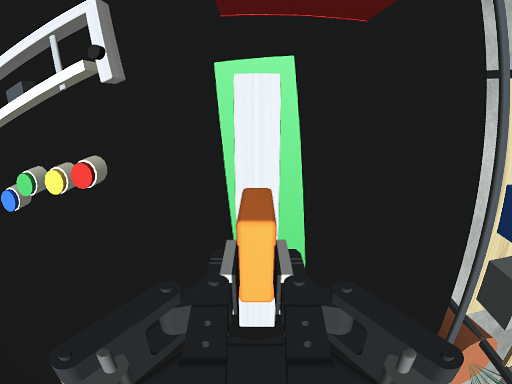

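View pics/s2.png

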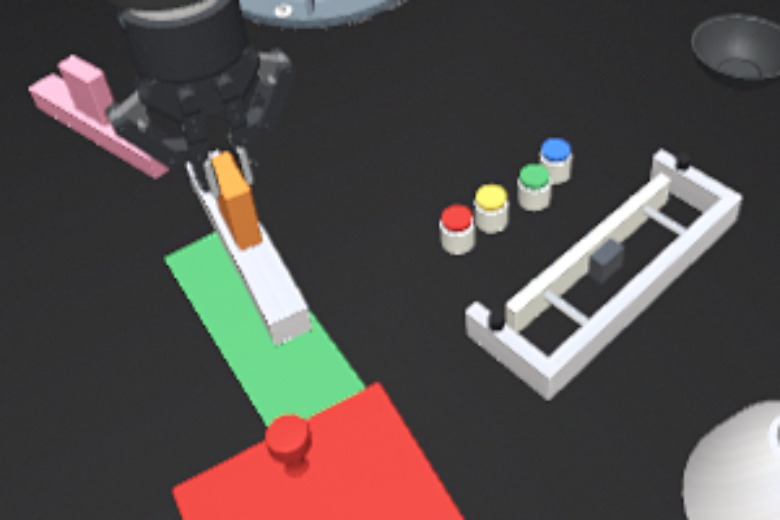

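Request:
{"method": "apply_moves", "body": {
  "plan": "-4.5 20 0 10.5; -9 45 0 21; -13.5 70 0 31.5; -18 96 0 42; -22.5 122 0 52.5; -27 148 0 63; -31 174 0 73.5; -36 198 0 84; -40 219 0 94.5; -44.5 237.5 0 104.7"
}}

```text
time_s: 5.3
eef_pos: [453.4, -49.1, 130.2]
eef_rot: [-0.0, 0.622, 0.783, -0.0]
contact_force: [0.3, 0.6, -3.5]
opening: 17.4
```

Request:
{"method": "apply_moves", "body": {
  "plan": "0 0 0 0; 0 0 0 0; 0 0 0 0; 0 0 0 0"
}}

```text
time_s: 5.8
eef_pos: [453.9, -50.3, 130.5]
eef_rot: [-0.0, 0.625, 0.78, -0.0]
contact_force: [0.5, -0.4, -3.5]
opening: 17.8
```

```bash
python3 - <<'E'
from bench import env, viewer
import cv2,pickle
import numpy as np
cm=viewer.camera_model('wrist'); im=viewer.grab_frame('wrist')[:,:,::-1]; cv2.imwrite('pics/w3.png',im);cv2.imwrite('pics/w3b.png',cv2.resize(im,(800,600))); pickle.dump(cm,open('w3.pkl','wb'))
a=viewer.grab_frame('top')[:,:,::-1]; cv2.imwrite('pics/t3.png',a)
cv2.imwrite('pics/t3c.png',cv2.resize(a[100:240,180:330],None,fx=5,fy=4,interpolation=cv2.INTER_CUBIC))
from scipy.spatial.transform import Rotation as R
for i in range(2):
    s=env.read_state(); q=s['eef_rot']; r=R.from_quat([q[1],q[2],q[3],q[0]]).as_matrix()
    print(s['time_s'],s['eef_pos'],np.degrees(np.arctan2(r[1,1],r[0,1])),r[:,2],s['contact_force'],s['ft_torque'],s['opening'])
E
```

```text
5.9 [453.86330498 -50.15216758 130.53990588] 12.598104519096022 [-1.40944173e-04 -2.24422982e-05 -9.99999990e-01] [ 0.49711989  0.0075425  -3.35382773] [-0.00131914  0.00279948  0.00653754] 17.70837955170561
5.9 [453.86330498 -50.15216758 130.53990588] 12.598104519096022 [-1.40944173e-04 -2.24422982e-05 -9.99999990e-01] [ 0.49711989  0.0075425  -3.35382773] [-0.00131914  0.00279948  0.00653754] 17.70837955170561
```

View pics/w3b.png

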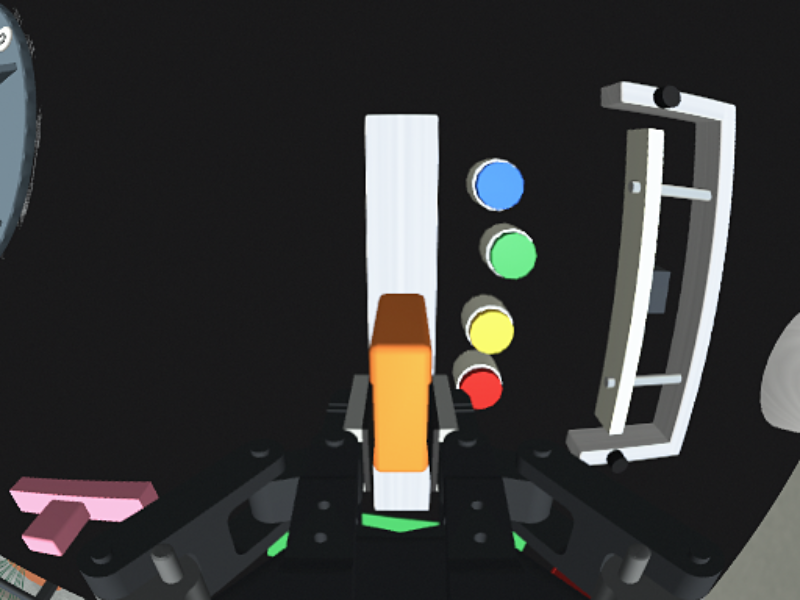

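View pics/t3c.png

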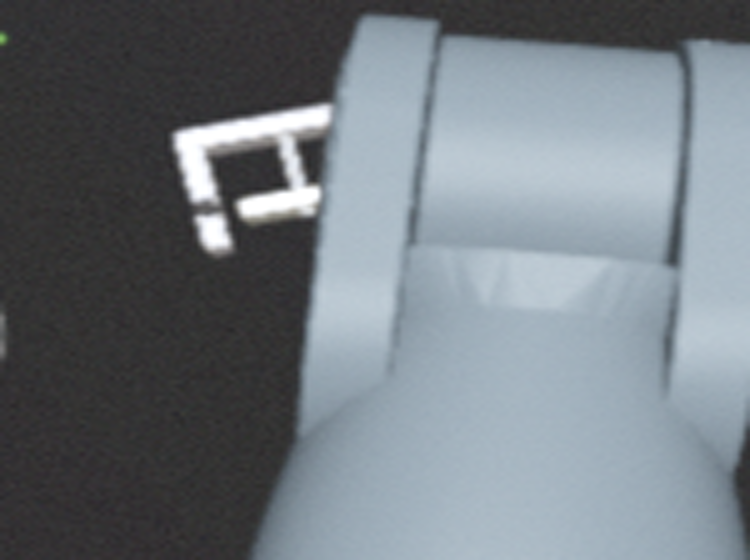

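```bash
python3 - <<'E'
from h import *
import pickle
im=cv2.imread('pics/w3.png'); cm=pickle.load(open('w3.pkl','rb'))
cv2.imwrite('pics/w3f.png',cv2.resize(im[40:310,360:480],None,fx=4,fy=2.2,interpolation=cv2.INTER_CUBIC))
cv2.imwrite('pics/w3g.png',np.hstack([cv2.resize(im[45:75,375:475],None,fx=4,fy=10,interpolation=cv2.INTER_CUBIC),cv2.resize(im[270:300,355:455],None,fx=4,fy=10,interpolation=cv2.INTER_CUBIC)]))
big=cv2.resize(im,None,fx=4,fy=4,interpolation=cv2.INTER_CUBIC)
hsv=cv2.cvtColor(big,cv2.COLOR_BGR2HSV);H,S,V=[hsv[:,:,i].astype(int) for i in range(3)]
g=lambda p:(np.array(p)+0.5)/4-0.5
a=np.radians(12.6);O=np.array([585.7,-20.4]);M=np.array([[np.cos(a),np.sin(a)],[-np.sin(a),np.cos(a)]])
xx=np.arange(big.shape[1])[None,:]; yy=np.arange(big.shape[0])[:,None]
ok=(S>100)&(V>150)&(xx>1150)&(xx<1450)&(yy<1100)
for nm,lo,hi in [('red',172,181),('red',-1,6),('yel',20,33),('green',45,85),('blue',95,130)]:
    n,l,s,c=cv2.connectedComponentsWithStats((ok&(H>lo)&(H<hi)).astype(np.uint8))
    for i in range(1,n):
        if s[i][4]>1500:
            ys,xs=np.nonzero(l==i); w=castw(cm,g(np.c_[xs,ys]),34)[:,:2]; r=cv2.minEnclosingCircle(w.astype(np.float32))
            print(nm,g(c[i]).round(1),s[i][4],np.round(r[0],1),round(r[1],1),'frame',(M@(np.array(r[0])-O)).round(1))
# board edges at top z: underside z = 3+79.5 -> top 110.5
for row in (90,120,150,180):
    gl=cv2.cvtColor(im,cv2.COLOR_BGR2GRAY)[row].astype(float)
    xs=[i for i in range(200,300) if (gl[i]<120)!=(gl[i+1]<120)]; xs=[i+(120-gl[i])/(gl[i+1]-gl[i]) for i in xs]
    print(row,np.round(xs,2),(castw(cm,[(x,row) for x in xs],110.5)[:,:2]).round(1).tolist())
gm=(H>5)&(H<24)&(S>120)&(V>200);ys,xs=np.nonzero(gm&(xx<1200)&(xx>800)&(yy>800)&(yy<1250)); w=castw(cm,g(np.c_[xs,ys]),172.5)[:,:2]
print('griptop',cv2.minAreaRect(w.astype(np.float32)))
E
```

```text
red [308.5 248.8] 7237 [ 519.8 -102.9] 14.6 frame [-82.3 -66.2]
yel [314.3 212.4] 9599 [515.4 -62. ] 14.7 frame [-77.7 -25.2]
green [328.3 163.5] 10409 [515.1 -11.3] 14.3 frame [-66.9  24.3]
blue [319.7 118.3] 11593 [495.9  27.6] 14.6 frame [-77.2  66.4]
90 [233.11 280.3 ] [[420.3, 32.4], [449.7, 39.1]]
120 [233.47 279.68] [[424.6, 13.3], [453.8, 19.8]]
150 [233.8  279.69] [[428.9, -6.1], [458.4, 0.6]]
180 [234.5  279.38] [[433.5, -26.0], [463.0, -19.4]]
griptop ((453.9447021484375, -50.39582824707031), (18.975400924682617, 48.62193298339844), 12.640759468078613)
```

View pics/w3g.png

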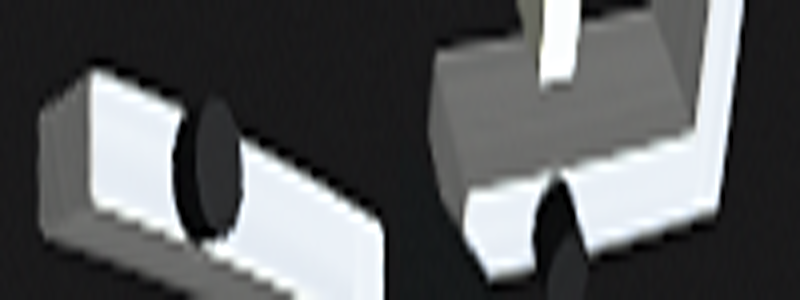

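View pics/w3f.png

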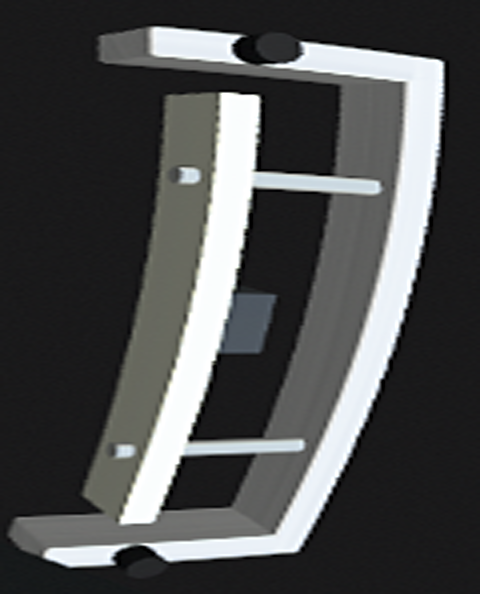

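```bash
python3 - <<'E'
from h import *
import pickle
cm=pickle.load(open('w3.pkl','rb'))
Lp=lambda X,Y:(375+X/4-.4,45+Y/10-.45); Rp=lambda X,Y:(355+(X-400)/4-.4,270+Y/10-.45); F=lambda X,Y:(360+X/4-.4,40+Y/2.2-.3)
P=castw(cm,[Lp(92,70),Lp(92,205),Rp(465,190),Rp(490,280),Rp(718,208)],34)[:,:2]
d=P[0]-P[3]; th=np.arctan2(-d[0],d[1]); O=(P[0]+P[3])/2
print(P.round(1).tolist()); print('outer width',np.linalg.norm(d),'heading',np.degrees(th),'origin',O)
d=P[1]-P[2];print('inner',np.linalg.norm(d),np.degrees(np.arctan2(-d[0],d[1])),(P[1]+P[2])/2)
a=np.radians(12.6);M=np.array([[np.cos(a),np.sin(a)],[-np.sin(a),np.cos(a)]])
fr=lambda p:(M@(np.atleast_2d(p)-O).T).T.round(1).tolist()
print('bar front top edge',fr(castw(cm,[F(220,94),F(214,200),F(190,360),F(120,522)],34)[:,:2]))
print('pins z17',fr(castw(cm,[F(170,175),F(198,175),F(110,450),F(133,450)],17)[:,:2]))
print('pins z34',fr(castw(cm,[F(170,175),F(198,175),F(255,178),F(110,450),F(133,450),F(185,445)],34)[:,:2]))
print('bar bottom front',fr(castw(cm,[F(165,95),F(84,495)],0)[:,:2]))
for p in [(519.8,-102.9),(515.4,-62),(515.1,-11.3),(495.9,27.6)]: print(fr(p))
E
```

```text
[[555.9, 113.8], [558.9, 100.5], [611.0, -139.0], [625.1, -150.6], [706.9, -131.8]]
outer width 273.3288428127224 heading 14.655767541718536 origin [590.52099173 -18.41050302]
inner 245.04138209023557 12.27238905567414 [584.91384521 -19.23003316]
bar front top edge [[14.8, 108.1], [15.8, 59.6], [18.9, -16.8], [15.1, -107.6]]
pins z17 [[11.0, 69.5], [19.6, 70.2], [11.7, -72.9], [19.5, -73.3]]
pins z34 [[2.1, 69.9], [10.2, 70.6], [27.4, 70.8], [2.7, -64.0], [10.0, -64.4], [26.5, -62.4]]
bar bottom front [[16.4, 109.2], [17.2, -110.8]]
[[-87.4, -67.0]]
[[-82.8, -26.2]]
[[-72.1, 23.4]]
[[-82.3, 65.5]]
```

Request:
{"method": "apply_moves", "body": {
  "plan": "0 0 -25 0; 0 0 -50 0; 0 0 -68 0; 0 0 -78 0; 0 0 -78 0; 0 0 -78 0; 4 0.9 -78 0; 8 1.8 -78 0; 12 2.7 -78 0; 16 3.6 -78 0"
}}

```text
time_s: 7.15
eef_pos: [470.2, -46.2, 52.6]
eef_rot: [0.0, 0.625, 0.781, 0.0]
contact_force: [0.2, -0.2, -3.7]
opening: 17.8
```

```bash
cat > st.py <<'E'
from bench import env, viewer
import cv2,sys
import numpy as np
from scipy.spatial.transform import Rotation as R
if len(sys.argv)>1:
    im=viewer.grab_frame('wrist')[:,:,::-1]; cv2.imwrite(f'pics/{sys.argv[1]}.png',cv2.resize(im,(800,600)))
s=env.read_state(); q=s['eef_rot']; r=R.from_quat([q[1],q[2],q[3],q[0]]).as_matrix()
u=np.array([np.cos(np.radians(12.6)),np.sin(np.radians(12.6))]); d=s['eef_pos'][:2]-[585.3,-20]
f=s['contact_force']
print(s['time_s'],s['eef_pos'].round(1),'head',np.degrees(np.arctan2(r[1,1],r[0,1])).round(2),'frame x %.1f y %.1f'%(d@u,-d[0]*u[1]+d[1]*u[0]),'F',f.round(2),'Fpush %.2f'%(f[:2]@u),s['ft_torque'].round(3),s['opening'].round(1))
E
python3 st.py w4; for i in 1 2 3; do python3 st.py; done
```

```text
Traceback (most recent call last):
  File "st.py", line 10, in <module>
    print(s['time_s'],s['eef_pos'].round(1),'head',np.degrees(np.arctan2(r[1,1],r[0,1])).round(2),'frame x %.1f y %.1f'%(d@u,-d[0]*u[1]+d[1]*u[0]),'F',f.round(2),'Fpush %.2f'%(f[:2]@u),s['ft_torque'].round(3),s['opening'].round(1))
                                                                                                                                                                                                                 ^^^^^^^^^^^^^^^^^^
AttributeError: 'float' object has no attribute 'round'
Traceback (most recent call last):
  File "st.py", line 10, in <module>
    print(s['time_s'],s['eef_pos'].round(1),'head',np.degrees(np.arctan2(r[1,1],r[0,1])).round(2),'frame x %.1f y %.1f'%(d@u,-d[0]*u[1]+d[1]*u[0]),'F',f.round(2),'Fpush %.2f'%(f[:2]@u),s['ft_torque'].round(3),s['opening'].round(1))
                                                                                                                                                                                                                
[... 551 characters left out ...]
                                      ^^^^^^^^^^^^^^^^^^
AttributeError: 'float' object has no attribute 'round'
Traceback (most recent call last):
  File "st.py", line 10, in <module>
    print(s['time_s'],s['eef_pos'].round(1),'head',np.degrees(np.arctan2(r[1,1],r[0,1])).round(2),'frame x %.1f y %.1f'%(d@u,-d[0]*u[1]+d[1]*u[0]),'F',f.round(2),'Fpush %.2f'%(f[:2]@u),s['ft_torque'].round(3),s['opening'].round(1))
                                                                                                                                                                                                                 ^^^^^^^^^^^^^^^^^^
AttributeError: 'float' object has no attribute 'round'
```

View pics/w4.png

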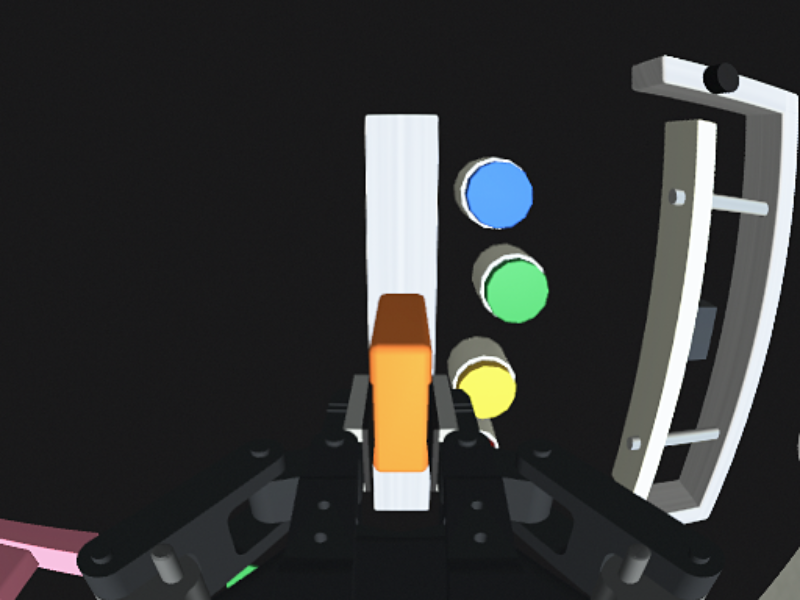

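Request:
{"method": "apply_moves", "body": {
  "plan": "2.9 0.7 0 0; 5.9 1.3 0 0; 8.8 2 0 0; 11.7 2.6 0 0; 14.6 3.3 0 0; 17.6 3.9 0 0; 20.5 4.6 0 0; 23.4 5.2 0 0; 26.3 5.9 0 0; 29.3 6.5 0 0"
}}

```text
time_s: 8.45
eef_pos: [499.4, -39.7, 52.6]
eef_rot: [-0.0, 0.625, 0.781, -0.0]
contact_force: [-2.1, -0.5, -4.8]
opening: 17.4
```

```bash
sed -i "s/s\['opening'\].round(1)/s['opening']/" st.py; python3 st.py w5; python3 st.py
```

```text
8.5 [499.8 -39.7  52.6] head 12.65 frame x -87.8 y -0.5 F [-2.03  0.35 -4.44] Fpush -1.91 [-0.03   0.22   0.004] 17.519095545023117
8.5 [499.8 -39.7  52.6] head 12.65 frame x -87.8 y -0.5 F [-2.03  0.35 -4.44] Fpush -1.91 [-0.03   0.22   0.004] 17.519095545023117
```

View pics/w5.png

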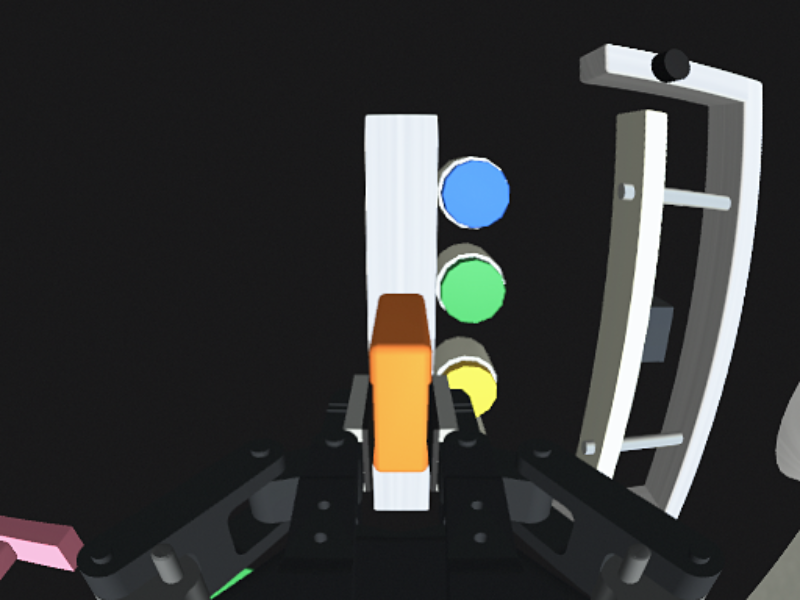

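Request:
{"method": "apply_moves", "body": {
  "plan": "3.9 0.9 0 0; 7.8 1.7 0 0; 11.7 2.6 0 0; 15.6 3.5 0 0; 19.5 4.4 0 0; 23.4 5.2 0 0; 27.3 6.1 0 0; 31.2 7 0 0; 35.1 7.8 0 0; 39 8.7 0 0"
}}

```text
time_s: 9.75
eef_pos: [538.4, -31.0, 52.6]
eef_rot: [0.0, 0.625, 0.781, -0.0]
contact_force: [-1.8, -0.9, -1.7]
opening: 17.5
```

```bash
python3 st.py w6
```

```text
9.8 [538.9 -30.9  52.6] head 12.65 frame x -47.7 y -0.5 F [-0.87  0.21 -4.73] Fpush -0.81 [-0.004  0.207  0.015] 17.810169956518372
```

View pics/w6.png

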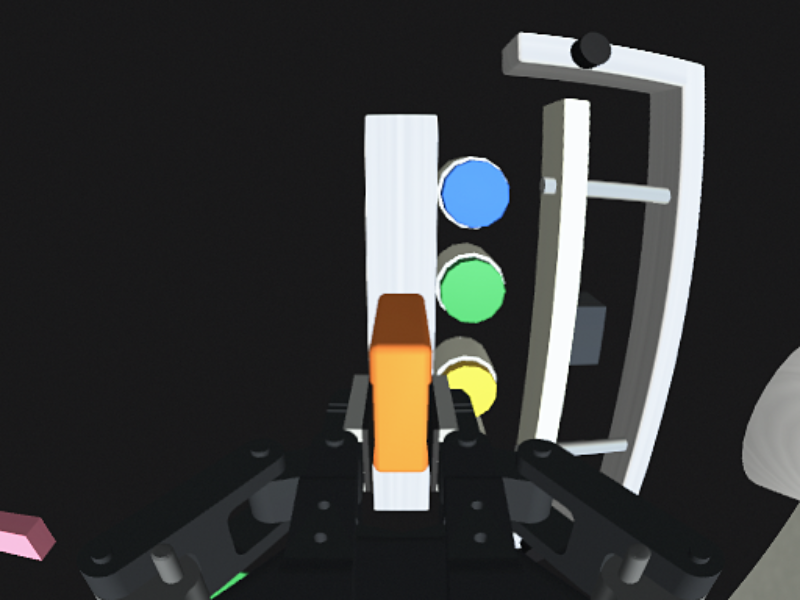

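Request:
{"method": "apply_moves", "body": {
  "plan": "1.5 0.3 0 0; 2.9 0.7 0 0; 4.4 1 0 0; 5.9 1.3 0 0; 7.3 1.6 0 0; 8.8 2 0 0; 10.2 2.3 0 0; 11.7 2.6 0 0; 12.7 2.8 0 0; 12.7 2.8 0 0"
}}

```text
time_s: 11.05
eef_pos: [551.0, -28.3, 52.6]
eef_rot: [0.0, 0.625, 0.781, 0.0]
contact_force: [-1.8, -1.0, -3.8]
opening: 17.6
```

```bash
python3 st.py w7
```

```text
11.1 [551.  -28.3  52.6] head 12.65 frame x -35.3 y -0.6 F [-0.1   0.17 -3.75] Fpush -0.06 [-0.055  0.211  0.069] 17.95445105872387
```

View pics/w7.png

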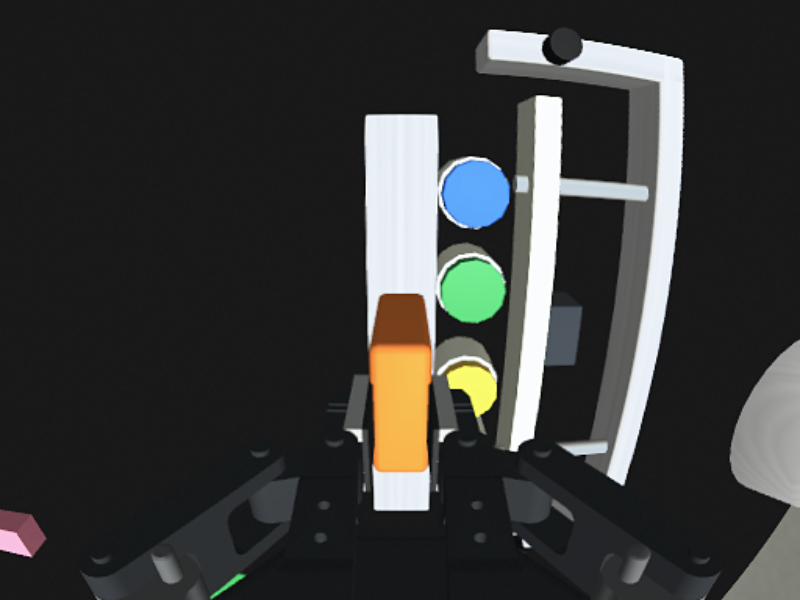

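Request:
{"method": "apply_moves", "body": {
  "plan": "0.5 0.1 0 0; 1 0.2 0 0; 1.5 0.3 0 0; 2 0.4 0 0; 2.5 0.5 0 0; 2.9 0.6 0 0; 2.9 0.6 0 0"
}}

```text
time_s: 11.98
eef_pos: [553.8, -27.7, 52.6]
eef_rot: [-0.0, 0.625, 0.781, 0.0]
contact_force: [-2.1, -0.5, -2.5]
opening: 17.7
```

```bash
python3 st.py w8
```

```text
12.025 [553.8 -27.7  52.6] head 12.65 frame x -32.4 y -0.6 F [-1.44 -0.21 -2.93] Fpush -1.45 [-0.087  0.447 -0.015] 17.614017400219783
```

View pics/w8.png

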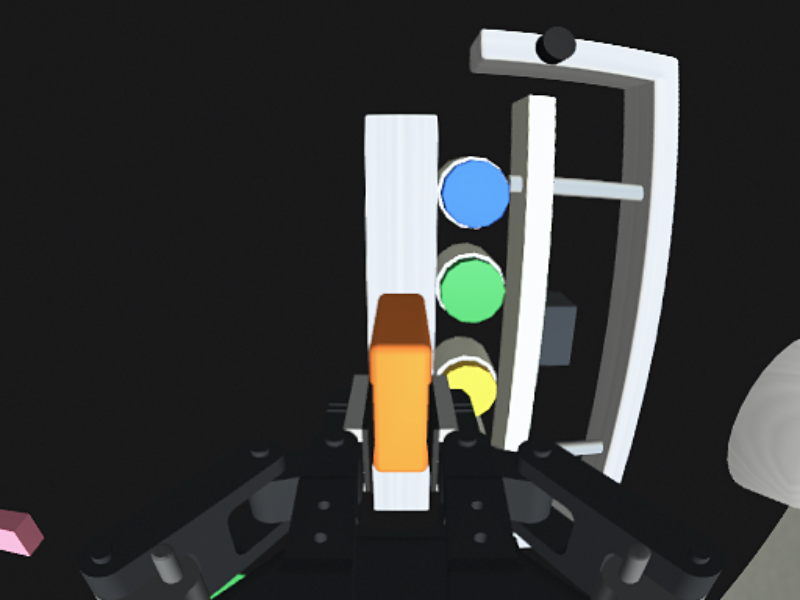

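Request:
{"method": "apply_moves", "body": {
  "plan": "0.3 0.1 0 0; 0.6 0.1 0 0; 0.9 0.2 0 0; 1.2 0.3 0 0; 1.5 0.3 0 0; 1.5 0.3 0 0"
}}

```text
time_s: 12.78
eef_pos: [555.3, -27.4, 52.6]
eef_rot: [0.0, 0.625, 0.781, 0.0]
contact_force: [-1.7, -0.3, -2.5]
opening: 17.5
```

```bash
python3 st.py w9
```

```text
12.825 [555.3 -27.4  52.6] head 12.65 frame x -30.9 y -0.7 F [-1.41 -0.74 -3.44] Fpush -1.54 [-0.058  0.446 -0.007] 17.73005881626994
```

Request:
{"method": "apply_moves", "body": {
  "plan": "0.3 0.1 0 0; 0.6 0.1 0 0; 0.9 0.2 0 0; 1.2 0.3 0 0; 1.5 0.3 0 0; 1.8 0.4 0 0; 2 0.4 0 0; 2 0.4 0 0"
}}

```text
time_s: 13.82
eef_pos: [557.3, -26.9, 52.6]
eef_rot: [-0.0, 0.625, 0.781, 0.0]
contact_force: [-1.7, 0.2, -2.6]
opening: 17.5
```

```bash
python3 st.py w10
```

```text
13.875 [557.3 -27.   52.6] head 12.65 frame x -28.9 y -0.7 F [-0.7   0.51 -2.74] Fpush -0.57 [-0.055  0.386  0.063] 17.73051047689504
```

View pics/w10.png

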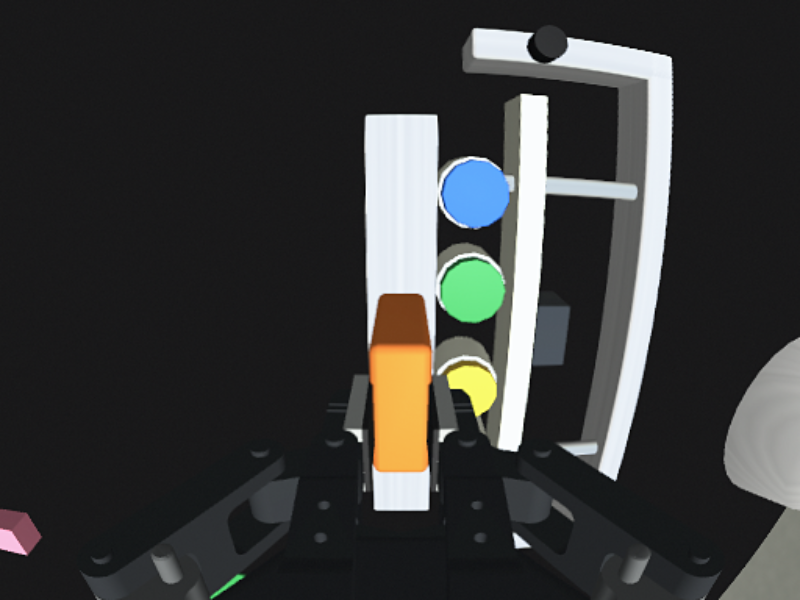

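Request:
{"method": "apply_moves", "body": {
  "plan": "0.3 0.1 0 0; 0.6 0.1 0 0; 0.9 0.2 0 0; 1.2 0.3 0 0; 1.5 0.3 0 0; 1.5 0.3 0 0; 1.5 0.3 0 0"
}}

```text
time_s: 14.75
eef_pos: [558.8, -26.7, 52.6]
eef_rot: [-0.0, 0.625, 0.781, 0.0]
contact_force: [-1.7, -0.6, -3.5]
opening: 17.5
```

```bash
python3 st.py w11
```

```text
14.8 [558.8 -26.7  52.6] head 12.65 frame x -27.3 y -0.7 F [-1.05  0.87 -3.93] Fpush -0.84 [-0.022  0.327 -0.022] 17.63154599554463
```

Request:
{"method": "apply_moves", "body": {
  "plan": "0.2 0 0 0; 0.4 0.1 0 0; 0.6 0.1 0 0; 0.8 0.2 0 0; 1 0.2 0 0; 1 0.2 0 0"
}}

```text
time_s: 15.55
eef_pos: [559.5, -26.5, 52.6]
eef_rot: [-0.0, 0.625, 0.781, -0.0]
contact_force: [-4.8, -1.1, -0.4]
opening: 17.6
```

```bash
python3 st.py w12
```

```text
15.6 [559.5 -26.5  52.5] head 12.65 frame x -26.6 y -0.7 F [-4.64 -1.63 -0.32] Fpush -4.88 [-0.298  1.302  0.016] 17.616931361329442
```

View pics/w12.png

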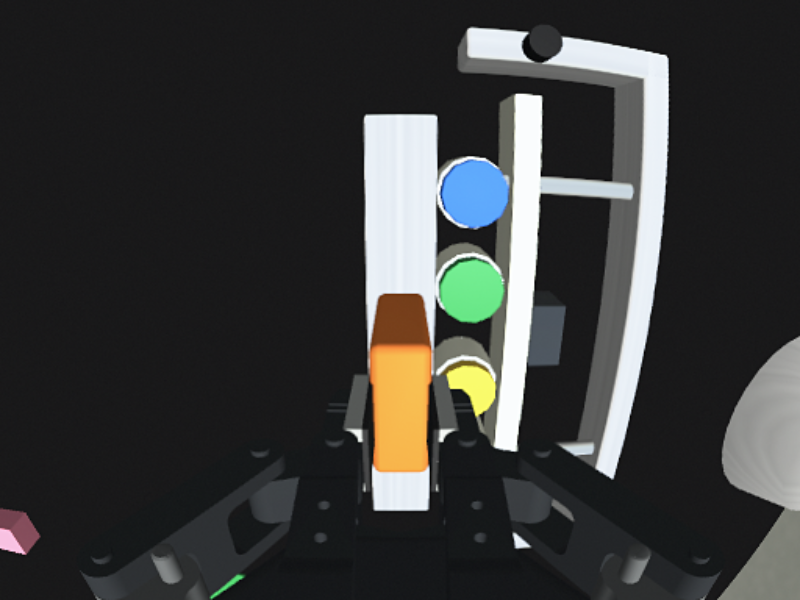

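Request:
{"method": "apply_moves", "body": {
  "plan": "0.1 0 0 0; 0.2 0 0 0; 0.2 0 0 0; 0.2 0 0 0"
}}

```text
time_s: 16.1
eef_pos: [559.6, -26.5, 52.6]
eef_rot: [-0.0, 0.625, 0.781, -0.0]
contact_force: [-5.1, -0.1, 0.3]
opening: 17.3
```

```bash
python3 st.py w13; python3 st.py w13
```

```text
16.15 [559.6 -26.6  52.5] head 12.64 frame x -26.5 y -0.8 F [-5.34 -1.98  0.02] Fpush -5.65 [-0.317  1.466  0.031] 17.460522660665454
16.2 [559.6 -26.5  52.5] head 12.65 frame x -26.5 y -0.8 F [-4.73 -0.44 -0.28] Fpush -4.71 [-3.010e-01  1.499e+00 -1.000e-03] 17.48505658588647
```

Request:
{"method": "apply_moves", "body": {
  "plan": "0.1 0 0 0; 0.2 0 0 0; 0.3 0.1 0 0; 0.4 0.1 0 0; 0.5 0.1 0 0; 0.6 0.1 0 0; 0.6 0.1 0 0; 0.6 0.1 0 0"
}}

```text
time_s: 17.2
eef_pos: [559.9, -26.5, 52.5]
eef_rot: [-0.0, 0.625, 0.781, -0.0]
contact_force: [-7.8, -0.8, 1.2]
opening: 17.6
```

```bash
python3 st.py w14; python3 st.py w14;python3 st.py w14
```

```text
17.25 [559.9 -26.5  52.5] head 12.65 frame x -26.2 y -0.8 F [-8.03 -1.97  0.48] Fpush -8.26 [-0.448  2.005 -0.01 ] 17.695484996887835
17.3 [559.8 -26.5  52.5] head 12.64 frame x -26.3 y -0.8 F [-7.73 -1.74  1.2 ] Fpush -7.92 [-0.398  1.984 -0.029] 17.437846223903286
17.35 [559.9 -26.5  52.5] head 12.65 frame x -26.2 y -0.8 F [-7.87 -1.37  1.56] Fpush -7.98 [-0.452  1.995  0.009] 17.556454477782914
```

View pics/w14.png

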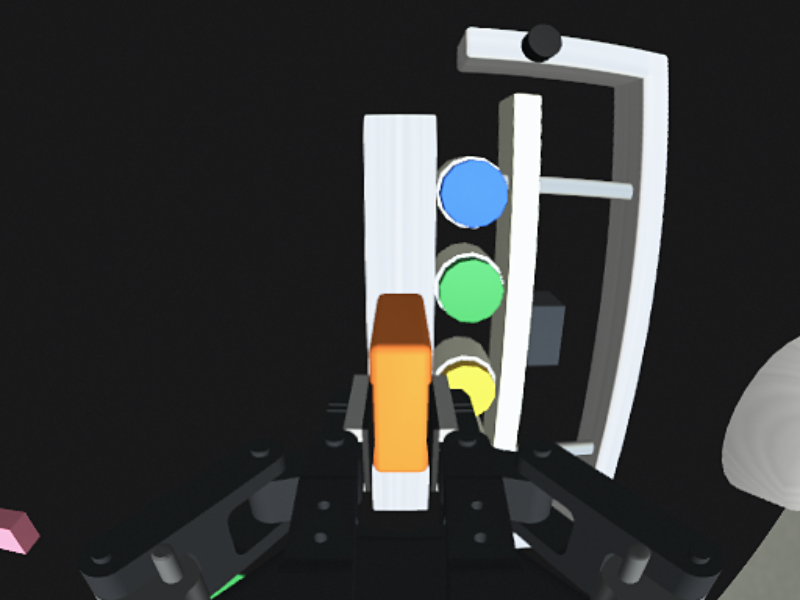

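Request:
{"method": "apply_moves", "body": {
  "plan": "0.1 0 0 0; 0.2 0 0 0; 0.3 0.1 0 0; 0.3 0.1 0 0; 0.3 0.1 0 0; 0.3 0.1 0 0; 0.3 0.1 0 0; 0.3 0.1 0 0; 0.3 0.1 0 0; 0.3 0.1 0 0"
}}

```text
time_s: 18.6
eef_pos: [560.0, -26.4, 52.4]
eef_rot: [-0.0, 0.625, 0.781, -0.001]
contact_force: [-8.9, -2.4, 1.0]
opening: 17.3
```

```bash
python3 st.py w15; python3 st.py w15;python3 st.py w15
```

```text
18.65 [560.  -26.5  52.4] head 12.64 frame x -26.1 y -0.8 F [-8.5  -2.18  0.65] Fpush -8.77 [-0.499  2.227  0.062] 17.77872808774939
18.7 [560.  -26.5  52.4] head 12.64 frame x -26.1 y -0.8 F [-7.85 -1.84  1.47] Fpush -8.06 [-0.499  2.267  0.031] 17.533410329383052
18.75 [560.  -26.4  52.4] head 12.65 frame x -26.1 y -0.8 F [-8.6  -2.75  1.63] Fpush -8.99 [-0.526  2.272 -0.026] 17.97408222885096
```

Request:
{"method": "apply_moves", "body": {
  "plan": "0.1 0 0 0; 0.2 0 0.1 0; 0.2 0 0.2 0; 0.2 0 0.2 0; 0.2 0 0.2 0; 0.2 0 0.2 0; 0.2 0 0.2 0; 0.2 0 0.2 0; 0.2 0 0.2 0; 0.2 0 0.2 0"
}}

```text
time_s: 20.0
eef_pos: [560.0, -26.4, 52.5]
eef_rot: [-0.001, 0.625, 0.781, -0.001]
contact_force: [-8.2, -2.5, -0.5]
opening: 18.1
```

```bash
python3 st.py w16; python3 st.py w16;python3 - <<'E'
from bench import viewer
import cv2
a=viewer.grab_frame('scene')[:,:,::-1]; cv2.imwrite('pics/s16.png',a)
cv2.imwrite('pics/s16c.png',cv2.resize(a[150:330,160:380],None,fx=3.6,fy=3.3,interpolation=cv2.INTER_CUBIC))
E
python3 st.py
```

```text
20.05 [560.  -26.4  52.4] head 12.65 frame x -26.1 y -0.8 F [-8.44 -1.21  0.06] Fpush -8.50 [-0.504  2.247  0.016] 17.66532502081064
20.1 [560.  -26.4  52.5] head 12.64 frame x -26.1 y -0.8 F [-8.63 -2.47  0.03] Fpush -8.96 [-0.476  2.181  0.035] 17.604729554828097
20.15 [560.1 -26.4  52.5] head 12.65 frame x -26.0 y -0.8 F [-7.17 -2.19 -0.11] Fpush -7.48 [-0.495  2.216 -0.008] 17.945850396189837
```

View pics/s16c.png

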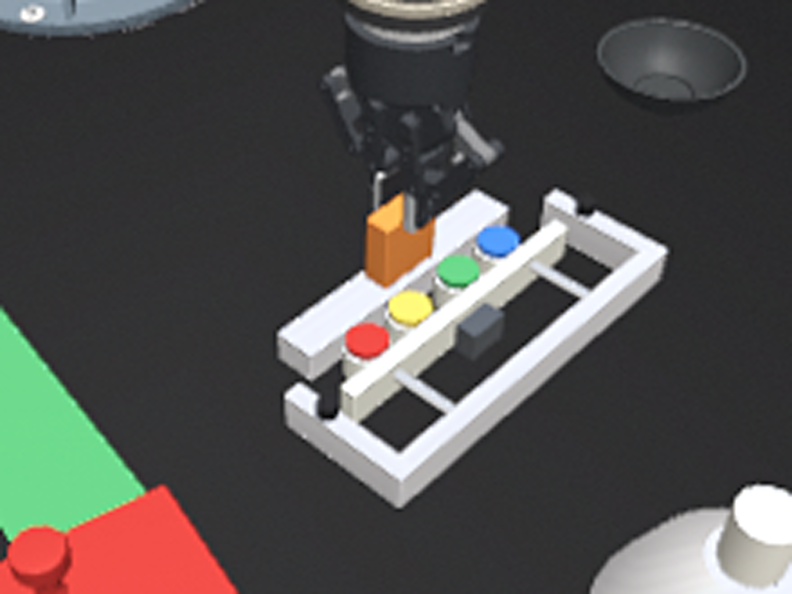

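Request:
{"method": "apply_moves", "body": {
  "plan": "0.1 0 0 0; 0.2 0 0 0; 0.3 0.1 0.1 0; 0.3 0.1 0.1 0; 0.3 0.1 0.1 0; 0.3 0.1 0.1 0; 0.3 0.1 0.1 0; 0.3 0.1 0.1 0; 0.3 0.1 0.1 0; 0.3 0.1 0.1 0"
}}

```text
time_s: 21.4
eef_pos: [560.1, -26.4, 52.5]
eef_rot: [-0.001, 0.625, 0.781, -0.001]
contact_force: [-7.7, -2.9, -0.6]
opening: 17.5
```

```bash
python3 st.py w17; python3 st.py w17; python3 st.py w17
```

```text
21.45 [560.1 -26.4  52.5] head 12.64 frame x -26.0 y -0.8 F [-8.8  -2.7   0.64] Fpush -9.18 [-0.548  2.434  0.04 ] 17.626724379612458
21.5 [560.1 -26.4  52.5] head 12.64 frame x -26.0 y -0.8 F [-8.04 -2.66  0.28] Fpush -8.43 [-0.607  2.434  0.026] 17.442723714357545
21.55 [560.1 -26.4  52.5] head 12.64 frame x -26.0 y -0.7 F [-8.63 -2.42  0.5 ] Fpush -8.95 [-0.635  2.409  0.022] 17.49127997788073
```

Request:
{"method": "apply_moves", "body": {
  "plan": "-0.5 -0.1 0 0; -1 -0.2 0 0; -1.6 -0.4 0 0; -2.4 -0.5 0 0; -4 -0.9 0 0; -7 -1.5 0 0; -12 -2.7 0 0; -18 -4 0 0; -25 -5.6 0 0; -30 -6.7 0 0"
}}

```text
time_s: 22.8
eef_pos: [530.8, -33.0, 53.0]
eef_rot: [0.0, 0.625, 0.781, -0.0]
contact_force: [0.2, 0.3, -3.8]
opening: 17.5
```

```bash
python3 st.py w18
```

```text
22.85 [530.3 -33.1  52.9] head 12.64 frame x -56.5 y -0.8 F [ 0.35 -0.47 -4.07] Fpush 0.24 [ 0.031 -0.106  0.035] 17.587488915622526
```

View pics/w18.png

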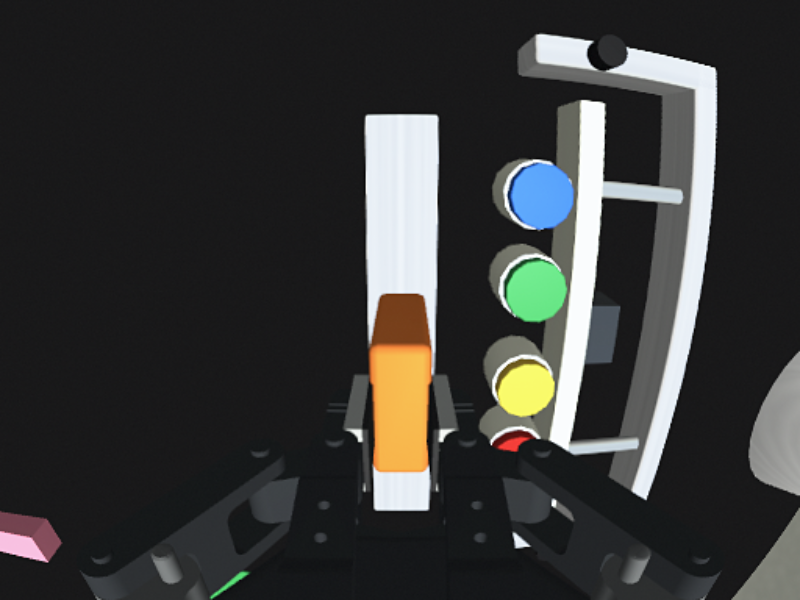

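Request:
{"method": "apply_moves", "body": {
  "plan": "-10 -2.2 5 0; -25 -5.6 20 0; -40 -9 40 0; -55 -12 60 0; -70 -15.6 78 0; -77 -17 78 0; -77 -17 78 0; -77 -17 78 0"
}}

```text
time_s: 23.85
eef_pos: [454.3, -49.7, 130.2]
eef_rot: [-0.0, 0.625, 0.781, -0.0]
contact_force: [-0.7, -0.9, -3.7]
opening: 17.4
```

```bash
python3 - <<'E'
from h import *
from bench import env,viewer
cm=viewer.camera_model('wrist'); im=viewer.grab_frame('wrist')[:,:,::-1]
cv2.imwrite('pics/w19.png',cv2.resize(im,(800,600)))
big=cv2.resize(im,None,fx=4,fy=4,interpolation=cv2.INTER_CUBIC)
hsv=cv2.cvtColor(big,cv2.COLOR_BGR2HSV);H,S,V=[hsv[:,:,i].astype(int) for i in range(3)]
g=lambda p:(np.array(p)+0.5)/4-0.5
a=np.radians(12.6);O=np.array([585.3,-20]);M=np.array([[np.cos(a),np.sin(a)],[-np.sin(a),np.cos(a)]])
xx=np.arange(big.shape[1])[None,:]; yy=np.arange(big.shape[0])[:,None]
ok=(S>100)&(V>150)&(xx>1150)&(xx<1800)&(yy<1200)
for nm,lo,hi in [('red',172,181),('red',-1,6),('yel',20,33),('green',45,85),('blue',95,130)]:
    n,l,s,c=cv2.connectedComponentsWithStats((ok&(H>lo)&(H<hi)).astype(np.uint8))
    for i in range(1,n):
        if s[i][4]>1000:
            ys,xs=np.nonzero(l==i); w=castw(cm,g(np.c_[xs,ys]),34)[:,:2]; r=cv2.minEnclosingCircle(w.astype(np.float32))
            print(nm,g(c[i]).round(1),s[i][4],np.round(r[0],1),round(r[1],1),'frame',(M@(np.array(r[0])-O)).round(1))
E
python3 st.py
```

```text
red [383.  247.5] 6618 [604.3 -84.3] 14.6 frame [  4.5 -66.9]
yel [388.9 212.4] 7767 [595.  -44.2] 14.7 frame [  4.2 -25.8]
green [394.9 166.2] 8411 [584.2   3.9] 14.3 frame [ 4.1 23.6]
blue [398.4 124.1] 9196 [575.   45.2] 14.6 frame [ 4.1 65.9]
23.9 [454.4 -49.8 130.3] head 12.66 frame x -134.3 y -0.5 F [-0.76 -0.13 -3.58] Fpush -0.77 [0.026 0.004 0.028] 17.830423326134465
```

View pics/w19.png

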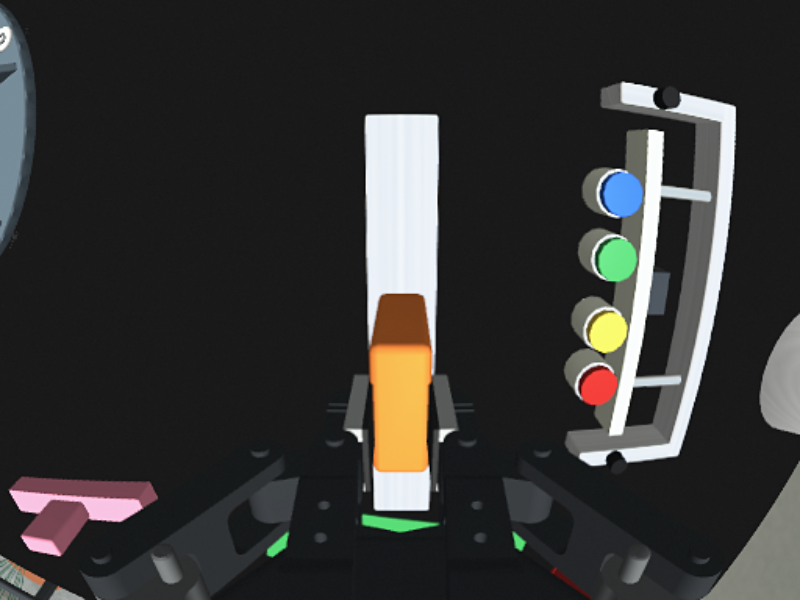

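Request:
{"method": "apply_moves", "body": {
  "plan": "5 -20 0 -10; 10 -45 0 -20; 15 -70 0 -30; 20 -96 0 -40; 25 -122 0 -50; 30 -148 0 -60; 35 -174 0 -70; 40 -200 0 -80; 45 -224 0 -90; 50 -245.5 0 -99.6"
}}

```text
time_s: 25.15
eef_pos: [504.6, -296.2, 130.0]
eef_rot: [-0.0, 1.0, 0.024, -0.0]
contact_force: [-0.3, 0.4, -2.8]
opening: 17.8
```

Request:
{"method": "apply_moves", "body": {
  "plan": "0 0 -20 0; 0 0 -45 0; 0 0 -60 0; 0 0 -68 0; 0 0 -72 0; 0 0 -72 0; 0 0 -72 0"
}}

```text
time_s: 26.02
eef_pos: [504.8, -295.6, 59.6]
eef_rot: [0.0, 1.0, 0.027, 0.0]
contact_force: [-0.3, -0.1, -3.2]
opening: 17.5
```

```bash
python3 st.py w20
```

```text
26.075 [ 504.7 -295.6   59.5] head -86.95 frame x -138.8 y -251.4 F [ 0.78 -0.29 -3.12] Fpush 0.69 [0.043 0.023 0.002] 17.726561452681246
```

View pics/w20.png

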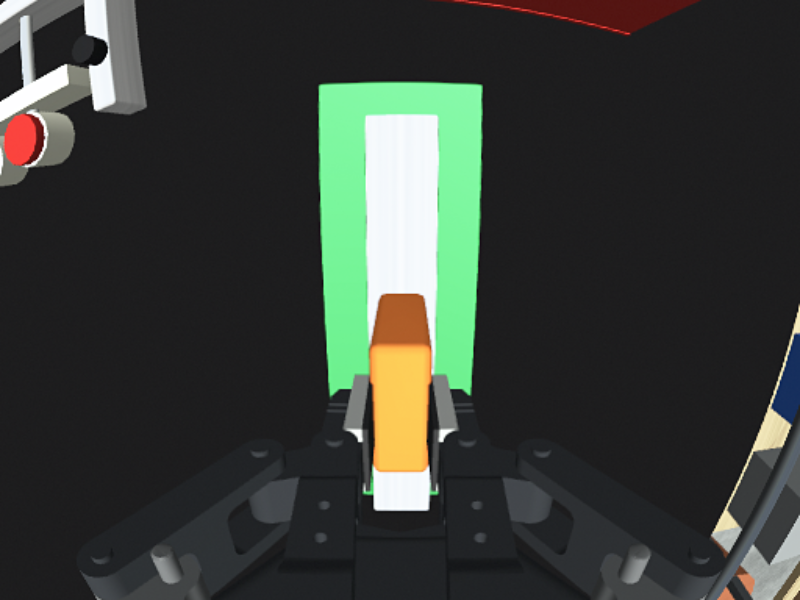

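Request:
{"method": "apply_moves", "body": {
  "plan": "0 0 -2 0; 0 0 -4 0; 0 0 -6 0; 0 0 -7 0; 0 0 -7.5 0; 0 0 -8 0; 0 0 -8 0; 0 0 -8 0"
}}

```text
time_s: 27.08
eef_pos: [504.4, -295.5, 51.1]
eef_rot: [0.0, 1.0, 0.027, 0.0]
contact_force: [-2.0, 0.3, 1.0]
opening: 17.3
```

```bash
python3 st.py
```

```text
27.075 [ 504.4 -295.5   51.1] head -86.95 frame x -139.0 y -251.2 F [-2.03  0.27  0.98] Fpush -1.92 [-0.036  0.314  0.02 ] 17.333918119252655
```

Contact with the mat (Fz rose from −3.2 to about +1). I'll release the straightedge and go up.

Request:
{"method": "apply_moves", "body": {
  "plan": "0 0 0 0; 0 0 0 0; 0 0 0 0; 0 0 0 0; 0 0 0 0; 0 0 0 0; 0 0 0 0; 0 0 0 0",
  "jaw": -1
}}

```text
time_s: 28.08
eef_pos: [504.4, -295.4, 50.9]
eef_rot: [-0.0, 1.0, 0.027, -0.0]
contact_force: [-0.7, 0.7, -0.4]
opening: 85.3
```

Request:
{"method": "apply_moves", "body": {
  "plan": "0 0 8 0; 0 0 25 0; 0 0 50 0; 0 0 90 0; 0 0 130 0; 0 0 160 0; 0 0 160 0; 0 0 160 0"
}}

```text
time_s: 29.08
eef_pos: [504.2, -295.3, 210.6]
eef_rot: [-0.0, 1.0, 0.027, -0.0]
contact_force: [0.1, -0.5, 0.6]
opening: 85.6
```

```bash
python3 - <<'E'
from h import *
from bench import env,viewer
cm=viewer.camera_model('wrist'); im=viewer.grab_frame('wrist')[:,:,::-1]
cv2.imwrite('pics/w21.png',cv2.resize(im,(800,600)))
a=viewer.grab_frame('scene')[:,:,::-1]; cv2.imwrite('pics/s21.png',cv2.resize(a,(800,600)))
big=cv2.resize(im,None,fx=4,fy=4,interpolation=cv2.INTER_CUBIC)
hsv=cv2.cvtColor(big,cv2.COLOR_BGR2HSV);H,S,V=[hsv[:,:,i].astype(int) for i in range(3)]
g=lambda p:(np.array(p)+0.5)/4-0.5
for nm,m,z in [('grip',(H>8)&(H<24)&(S>120)&(V>200),93),('mat',(H>45)&(H<85)&(S>70)&(V>100),3)]:
    n,l,s,c=cv2.connectedComponentsWithStats(m.astype(np.uint8))
    for i in range(1,n):
        p=g(c[i])
        if s[i][4]>5000 and 200<p[0]<330:
            ys,xs=np.nonzero(l==i); w=castw(cm,g(np.c_[xs,ys]),z)[:,:2]; print(nm,cv2.minAreaRect(w.astype(np.float32)))
E
python3 st.py
```

```text
grip ((504.545654296875, -296.5812683105469), (48.751094818115234, 18.878650665283203), 3.104682207107544)
mat ((503.9849548339844, -295.4846496582031), (241.29551696777344, 81.71333312988281), 3.0747954845428467)
29.175 [ 503.9 -295.1  210. ] head -86.95 frame x -139.4 y -250.8 F [ 0.47 -0.25  0.04] Fpush 0.41 [ 0.055 -0.024  0.021] 85.12922094629312
```

View pics/w21.png

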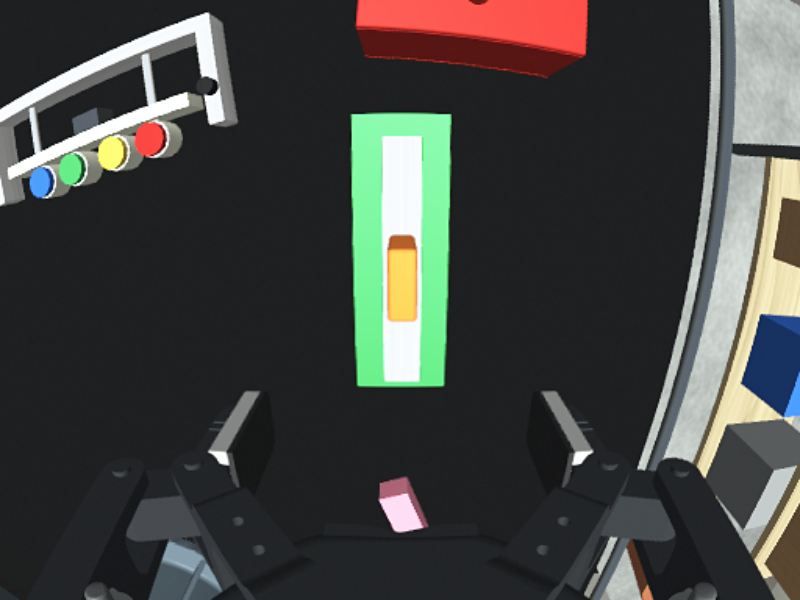

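View pics/s21.png

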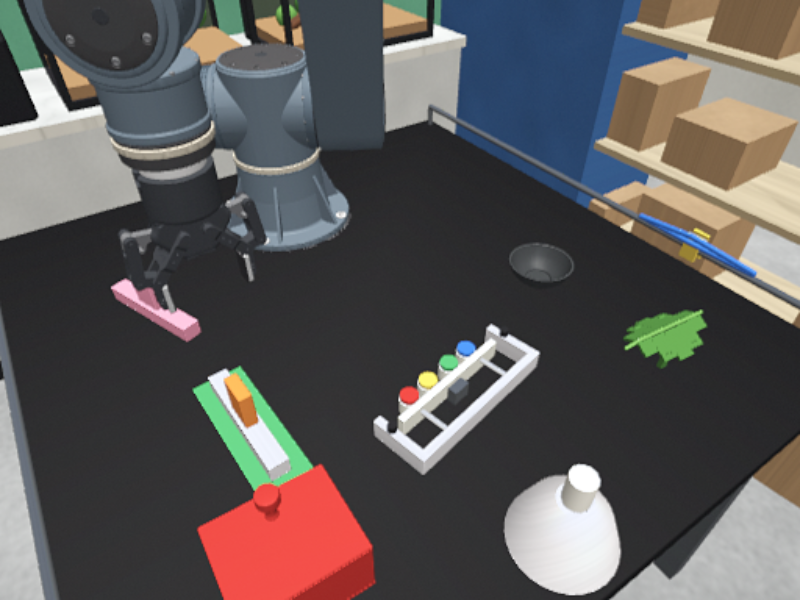

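```bash
python3 - <<'E'
from bench import env
print(env.job_done()); print(env.read_state()['time_s'])
E
```

```text
the job is handed in; nothing more can be done
None
the job is handed in; nothing more can be done
```

I took the straightedge by its orange grip, lifted it off the mat, and pushed the four pots square to the frame (about 12.6°) until I felt the stop. The wrist sensor read about 8–9 N for roughly 3 s (8.5–9.2 N on most readings) and no reading went above 9.2 N. I then drew straight back and returned the straightedge to its mat. The job was handed in shortly after 29 s on the robot's clock.

**Pots:** measured after the push, all four stand at x = 4.1 to 4.5 mm in the frame's axes and y = −67, −26, 24 and 66 mm, so they are in one row within the limits. They look upright in the last pictures.

**Straightedge:** released and standing about 1 mm from the mat's centre, aligned with it to within about 0.1°. The gripper is clear above it.

**Bystanders:** the bowl, tub, leaf hide and pink look-alike look undisturbed in the last pictures; I did not measure their positions again.

**Not confirmed or in disagreement:**
- The force on each pot could not be measured. All four being pressed is inferred from the total, the near-zero twist on the tool and the straight row.
- The sensor reads the push on the pots, so friction between the pots and the cart top may have left slightly less than that on the stop.
- The top camera placed the pots about 5 mm differently from the wrist camera; I used the wrist camera's values.
- Two guide pins seem to stick out of the bar's face near the two outer pots (red and blue), but I felt no resistance there.

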